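# Put the full mastic tins away in the drawer and scrap the empties

### The job

Clear the mastic tins off the mason's bench: they all look alike, but some are full and some may be empty, so pull the drawer wide open by its handle and judge each tin by its weight. Stand every full tin upright in the drawer and put every empty one in the black scrap crate, then slide the drawer fully home against its stop, with the full tins in it. Leave the tiles, the stone finial and the knife where they are.

Things in the scene. Friction and masses are not known exactly. Their poses are not given: they have to be found in the camera images.
- cabinet_drawer0 (a joint): how far the drawer of the low grey steel drawer unit stands open, m: 0 fully shut against its stop, 0.166 fully open. The unit stands fixed on the bench, 240 deep x 300 wide x 134 mm high, one drawer filling its front; it slides straight out of the front, towards the robot's side.
- cabinet_drawer0_handle (a point): middle of the drawer's steel bar handle: level round bar 11 mm thick, 120 mm long, 35 mm in front of the drawer's face, 96 mm above the bench and 38 mm below the unit's top. x axis points level into the unit (the drawer opens along -x), y along the bar, z up. Moves with the drawer.
- drawer_floor (a point): centre of the drawer's inner floor, 22 mm above the bench. x points to the back of the drawer (it opens along -x), y across, z up. Inside: 195 (x) by 258 (y) by 90 mm deep, walls 6 mm; the front panel is 15 mm thick and rises 100 mm above the floor. Fully open, the floor from x = -97 to about +60 mm is clear of the unit's top. Moves with the drawer.
- crate: low open black plastic scrap crate, fixed to the bench: 150 (x) x 210 (y) x 45 mm high outside, walls and floor 5 mm. Origin: centre of its underside.
- tin_1: closed round steel tin of stone mastic with a white and blue band, 56 mm diameter, 62 mm high, standing on the bench; origin: centre of its underside, z up its axis. All tins look the same; a full one weighs about 260 to 380 g, an empty one 40 to 60 g. Three to five tins are present; any one may be absent.
- tin_2: closed round steel tin of stone mastic with a white and blue band, 56 mm diameter, 62 mm high, standing on the bench; origin: centre of its underside, z up its axis. All tins look the same; a full one weighs about 260 to 380 g, an empty one 40 to 60 g. Three to five tins are present; any one may be absent.
- tin_3: closed round steel tin of stone mastic with a white and blue band, 56 mm diameter, 62 mm high, standing on the bench; origin: centre of its underside, z up its axis. All tins look the same; a full one weighs about 260 to 380 g, an empty one 40 to 60 g. Three to five tins are present; any one may be absent.
- tin_4: closed round steel tin of stone mastic with a white and blue band, 56 mm diameter, 62 mm high, standing on the bench; origin: centre of its underside, z up its axis. All tins look the same; a full one weighs about 260 to 380 g, an empty one 40 to 60 g. Three to five tins are present; any one may be absent.
- tin_5: closed round steel tin of stone mastic with a white and blue band, 56 mm diameter, 62 mm high, standing on the bench; origin: centre of its underside, z up its axis. All tins look the same; a full one weighs about 260 to 380 g, an empty one 40 to 60 g. Three to five tins are present; any one may be absent.
- tiles: bystander: stack of four square marble tiles, 100 x 100 x 37 mm; origin: centre of its underside.
- finial: bystander: turned marble finial, 70 mm diameter, 103 mm high; origin: centre of its underside.
- knife: bystander: filling knife with a wooden handle lying on the bench; origin under its middle.

How it is judged:
On the way, in this order (a step that is already met when the one before it is completed fails the run):
1. the drawer is pulled wide open (more than 120 mm) (value of joint cabinet_drawer0 above 0.12 m), for 0.2 s.
2. with the drawer still open, every full (heavy) tin stands upright on its floor and every empty (light) one is in the crate (((x of tin_1 in the frame of drawer_floor between -0.1 and 0.1 m and y of tin_1 in the frame of drawer_floor between -0.125 and 0.125 m and z of tin_1 in the frame of drawer_floor between -0.01 and 0.015 m and angle between tin_1's own z axis and vertical below 0.3 rad and contact force between tin_1 and anything else above 1.5 N) or (x of tin_1 in the frame of crate between -0.075 and 0.075 m and y of tin_1 in the frame of crate between -0.105 and 0.105 m and z of tin_1 in the frame of crate between -0.01 and 0.045 m and contact force between tin_1 and anything else below 1.5 N)) and ((x of tin_2 in the frame of drawer_floor between -0.1 and 0.1 m and y of tin_2 in the frame of drawer_floor between -0.125 and 0.125 m and z of tin_2 in the frame of drawer_floor between -0.01 and 0.015 m and angle between tin_2's own z axis and vertical below 0.3 rad and contact force between tin_2 and anything else above 1.5 N) or (x of tin_2 in the frame of crate between -0.075 and 0.075 m and y of tin_2 in the frame of crate between -0.105 and 0.105 m and z of tin_2 in the frame of crate between -0.01 and 0.045 m and contact force between tin_2 and anything else below 1.5 N)) and ((x of tin_3 in the frame of drawer_floor between -0.1 and 0.1 m and y of tin_3 in the frame of drawer_floor between -0.125 and 0.125 m and z of tin_3 in the frame of drawer_floor between -0.01 and 0.015 m and angle between tin_3's own z axis and vertical below 0.3 rad and contact force between tin_3 and anything else above 1.5 N) or (x of tin_3 in the frame of crate between -0.075 and 0.075 m and y of tin_3 in the frame of crate between -0.105 and 0.105 m and z of tin_3 in the frame of crate between -0.01 and 0.045 m and contact force between tin_3 and anything else below 1.5 N)) and ((x of tin_4 in the frame of drawer_floor between -0.1 and 0.1 m and y of tin_4 in the frame of drawer_floor between -0.125 and 0.125 m and z of tin_4 in the frame of drawer_floor between -0.01 and 0.015 m and angle between tin_4's own z axis and vertical below 0.3 rad and contact force between tin_4 and anything else above 1.5 N) or (x of tin_4 in the frame of crate between -0.075 and 0.075 m and y of tin_4 in the frame of crate between -0.105 and 0.105 m and z of tin_4 in the frame of crate between -0.01 and 0.045 m and contact force between tin_4 and anything else below 1.5 N)) and ((x of tin_5 in the frame of drawer_floor between -0.1 and 0.1 m and y of tin_5 in the frame of drawer_floor between -0.125 and 0.125 m and z of tin_5 in the frame of drawer_floor between -0.01 and 0.015 m and angle between tin_5's own z axis and vertical below 0.3 rad and contact force between tin_5 and anything else above 1.5 N) or (x of tin_5 in the frame of crate between -0.075 and 0.075 m and y of tin_5 in the frame of crate between -0.105 and 0.105 m and z of tin_5 in the frame of crate between -0.01 and 0.045 m and contact force between tin_5 and anything else below 1.5 N)) and value of joint cabinet_drawer0 above 0.05 m), for 0.2 s.
At the end, for the whole second after the job is handed in: The drawer is shut (within 6 mm of its stop), every full tin stands upright (within 17 degrees) on the drawer's floor, every empty tin lies or stands on the floor of the crate, all at rest. A tin counts as full if it bears on what it stands on with over 1.5 N (((x of tin_1 in the frame of drawer_floor between -0.1 and 0.1 m and y of tin_1 in the frame of drawer_floor between -0.125 and 0.125 m and z of tin_1 in the frame of drawer_floor between -0.01 and 0.015 m and angle between tin_1's own z axis and vertical below 0.3 rad and contact force between tin_1 and anything else above 1.5 N) or (x of tin_1 in the frame of crate between -0.075 and 0.075 m and y of tin_1 in the frame of crate between -0.105 and 0.105 m and z of tin_1 in the frame of crate between -0.01 and 0.045 m and contact force between tin_1 and anything else below 1.5 N)) and ((x of tin_2 in the frame of drawer_floor between -0.1 and 0.1 m and y of tin_2 in the frame of drawer_floor between -0.125 and 0.125 m and z of tin_2 in the frame of drawer_floor between -0.01 and 0.015 m and angle between tin_2's own z axis and vertical below 0.3 rad and contact force between tin_2 and anything else above 1.5 N) or (x of tin_2 in the frame of crate between -0.075 and 0.075 m and y of tin_2 in the frame of crate between -0.105 and 0.105 m and z of tin_2 in the frame of crate between -0.01 and 0.045 m and contact force between tin_2 and anything else below 1.5 N)) and ((x of tin_3 in the frame of drawer_floor between -0.1 and 0.1 m and y of tin_3 in the frame of drawer_floor between -0.125 and 0.125 m and z of tin_3 in the frame of drawer_floor between -0.01 and 0.015 m and angle between tin_3's own z axis and vertical below 0.3 rad and contact force between tin_3 and anything else above 1.5 N) or (x of tin_3 in the frame of crate between -0.075 and 0.075 m and y of tin_3 in the frame of crate between -0.105 and 0.105 m and z of tin_3 in the frame of crate between -0.01 and 0.045 m and contact force between tin_3 and anything else below 1.5 N)) and ((x of tin_4 in the frame of drawer_floor between -0.1 and 0.1 m and y of tin_4 in the frame of drawer_floor between -0.125 and 0.125 m and z of tin_4 in the frame of drawer_floor between -0.01 and 0.015 m and angle between tin_4's own z axis and vertical below 0.3 rad and contact force between tin_4 and anything else above 1.5 N) or (x of tin_4 in the frame of crate between -0.075 and 0.075 m and y of tin_4 in the frame of crate between -0.105 and 0.105 m and z of tin_4 in the frame of crate between -0.01 and 0.045 m and contact force between tin_4 and anything else below 1.5 N)) and ((x of tin_5 in the frame of drawer_floor between -0.1 and 0.1 m and y of tin_5 in the frame of drawer_floor between -0.125 and 0.125 m and z of tin_5 in the frame of drawer_floor between -0.01 and 0.015 m and angle between tin_5's own z axis and vertical below 0.3 rad and contact force between tin_5 and anything else above 1.5 N) or (x of tin_5 in the frame of crate between -0.075 and 0.075 m and y of tin_5 in the frame of crate between -0.105 and 0.105 m and z of tin_5 in the frame of crate between -0.01 and 0.045 m and contact force between tin_5 and anything else below 1.5 N)) and linear speed of each of tin_1, tin_2, tin_3, tin_4, tin_5 below 0.03 m/s and value of joint cabinet_drawer0 below 0.006 m); the robot touches nothing.
It fails at once if the tiles is shifted by more than 40 mm (distance of tiles from where it was at the start of the episode above 0.04 m).
It fails at once if the finial is shifted by more than 40 mm (distance of finial from where it was at the start of the episode above 0.04 m).
It fails at once if the knife is shifted by more than 40 mm (distance of knife from where it was at the start of the episode above 0.04 m).
Of tin_1, tin_2, tin_3, tin_4, tin_5 only 3 to 5 are there at a start; the rules pass over those that are not, and their reading is None.
At some moment in a run one of tin_1, tin_2, tin_3, tin_4, tin_5 may be knocked a few centimetres aside while the robot is not near it.
It also fails if it takes over 210 s, if anything falls off the work surface, if the arm or the gripper's body presses on something with over 40 N, if the wrist force passes 120 N, or if a joint passes its speed limit or range.

### The arm

A 6-joint arm with a two-finger parallel gripper is mounted at the origin on the work surface. World frame = base frame: x ahead of the robot, y to its left, z up, the work surface at z = 0. Lengths are in m, angles in rad, forces in N, time in s.
With the tool pointing down it reaches from about 0.35 to 0.975 m from the base axis. Payload 4.9 kg.
Tool frame: the origin (TCP) lies at the very end of the fingers, on their centre line; the grasp point (between the pads) lies 19 mm behind it; z points along the fingers, y is the line along which they close (so a half turn about z gives the same grasp; the last joint's range is limited). The gripper opens to 85 mm and grips with 20 to 120 N. Pads are 22 mm wide; open, the fingers measure 114 mm over their backs; the gripper's body (76 mm by 85 mm) begins 54 mm behind the grasp point. The pads swing forward as they close: fully open they stand 13 mm farther back than shut.
Start: joints at [-1.459, 0.053, 1.613, -0, 1.476, -0.119], TCP at [0.143, -0.608, 0.231] pointing down, gripper open.
Joint ranges: [-3.01, 3.01], [-1.01, 2.22], [0.06, 2.58], [-1.02, 4.17], [0.09, 2.62], [-3.14, 3.14]. Speed limits (rad/s): [2.57, 2.57, 3.14, 3.14, 3.14, 3.14].

### API

Orientations are given as a unit quaternion [w, x, y, z].
In Python, from plant import manip gives the robot as it stands.
- The arm moves only by the tool send_rows, never from a script. Its argument "increments" is a list of rows, each an object of numbers: "claw": the closure, from -1 (fully open) to 1 (shut); "dx", "dy", "dz": the shift along the tool's x, y, z in units of 0.5 m (1.0 is 0.5 m); "yaw": the turn about the tool's z in units of 1.5 rad (1.0 is 1.5 rad). A call has 1 to 20 rows; each row is the pose to reach, as a shift and turn from the pose commanded when the call began, along the tool's axes at that moment; what a row does not reach only later rows make up. A row lasts 1/8 s, in which the tool goes at most 62.5 mm and 10.7 degrees, less where a joint would pass 70% of its speed; a pose out of reach is approached as far as the arm can. A call with a number of a shift or a turn outside -1 to 1 is refused whole. A call with a gripper value outside its range is refused whole. The fingers move at their own pace and stop on an object; the grip force is fixed at half the most. Time passes only in rows, so rows that repeat a pose let the fingers close. It gives the time, the measured TCP pose, the force, the opening and the grip force at its end, in the units of the state.
- manip.state(): the state, without advancing time (a new reading comes with each control period).
- manip.grab_frame(name): name is "scene" or "side" or "wrist"; returns the picture (420x560x3 uint8, red, green, blue); there is no depth.
- manip.camera_params(name): a dict with "camera_matrix" (3x3 intrinsics, pixels), "extrinsics" (4x4, takes a point from world to camera coordinates); the wrist camera has in their place "tool_from_camera" (4x4, takes a point from camera to tool coordinates, whose origin is the TCP and whose axes are the flange's). Camera axes: x right, y down, z forward; pixel columns grow to the right and rows downward; lengths in m; the calibration is good to about 2 mm. A picture is of the moment at which its call begins: read the wrist's pose just before it. camera_params takes no time and is no camera call.
- manip.job_done(): hands the job in; it is judged then, once.
The state is a dict: "time": time; "joint_pos": joint angles; "joint_vel": joint speeds; "joint_efforts": joint torques, N m; "tool_pos": TCP position; "tool_rot": TCP orientation; "contact_force": force on the tool from outside, world axes, zero at the start; "ft_torque": the same for the moment, N m; "gripper_width": opening from 0.0 (shut) to 1.0 (fully open); "grasp_force": force on a finger pad.
Only numpy, scipy, OpenCV 4.12 (cv2) and the standard library are available. Lean on these libraries where they do the work, as an engineer would, in place of code of your own. Each camera call takes 0.05 s, during which the arm holds its last target. There are 200 camera calls.

## Working session

There is one attempt and no reset: what is moved stays moved. The work goes in short steps, Python scripts to look and compute and a tool call to move; the robot and the scene stay as the last step left them, time stands still between calls to the robot, and variables do not carry over. Pictures are saved under pics/ and viewed, at most 14 in all, crops included, and the job is handed in when it is done.

Besides the shell and the picture viewer there is one more tool, called after ">>>" by a JSON object that holds its "api" and its "payload", one argument or row to a line. send_rows: Moves the arm, as the interface text tells. Shifts and turns lie within -1 to 1; 1 stands for 0.5 m of shift or 1.5 rad of turn. Its arguments: {"type":"object","properties":{"increments":{"type":"array","items":{"type":"object","properties":{"claw":{"type":"number"},"dx":{"type":"number"},"dy":{"type":"number"},"dz":{"type":"number"},"yaw":{"type":"number"}}}}},"required":["increments"]}

```bash
mkdir -p pics
python3 - <<'E'
from plant import manip
import cv2,numpy as np
np.set_printoptions(precision=4,suppress=True)
a=manip.grab_frame("scene");b=manip.grab_frame("side")
cv2.imwrite("pics/scene0.png",cv2.cvtColor(a,cv2.COLOR_RGB2BGR));cv2.imwrite("pics/side0.png",cv2.cvtColor(b,cv2.COLOR_RGB2BGR))
for n in("scene","side"):
  c=manip.camera_params(n);print(c["camera_matrix"],c["extrinsics"])
print(manip.camera_params("wrist"));print(manip.state())
E
```

```text
[[437.1757   0.     278.9258]
 [  0.     437.1757 203.5993]
 [  0.       0.       1.    ]] [[ 0.4832  0.8755  0.0008 -0.1889]
 [ 0.7511 -0.4141 -0.5141 -0.3393]
 [-0.4497  0.2491 -0.8577  1.6831]
 [ 0.      0.      0.      1.    ]]
[[421.3451   0.     280.6492]
 [  0.     421.3451 209.2691]
 [  0.       0.       1.    ]] [[ 0.9939 -0.11    0.0045 -0.4997]
 [-0.067  -0.637  -0.768   0.0531]
 [ 0.0874  0.763  -0.6405  1.1202]
 [ 0.      0.      0.      1.    ]]
{'camera_matrix': array([[315.4965,   0.    , 280.3517],
       [  0.    , 315.4965, 206.9209],
       [  0.    ,   0.    ,   1.    ]]), 'tool_from_camera': array([[-0.0012, -0.953 , -0.3028,  0.0768],
       [ 1.    , -0.0012, -0.    , -0.0007],
       [-0.0004, -0.3028,  0.953 , -0.1421],
       [ 0.    ,  0.    ,  0.    ,  1.    ]])}
{'time': 0.1, 'joint_pos': array([-1.459 ,  0.0533,  1.6142, -0.    ,  1.4761, -0.119 ]), 'joint_vel': array([-0.0002, -0.001 , -0.0019,  0.0009,  0.0004,  0.    ]), 'joint_efforts': array([  0.0004, -39.4904, -37.1364,  -0.0001,   0.0039,   0.    ]), 'tool_pos': array([ 0.1429, -0.6078,  0.2302]), 'tool_rot': array([-0.001 ,  0.9934,  0.1151,  0.    ]), 'contact_force': array([-0.0028,  0.5207,  0.1863]), 'ft_torque': array([ 0.036 , -0.0291, -0.0225]), 'grasp_force': 0.0, 'gripper_width': 1.0007652158448448}
```

View pics/scene0.png

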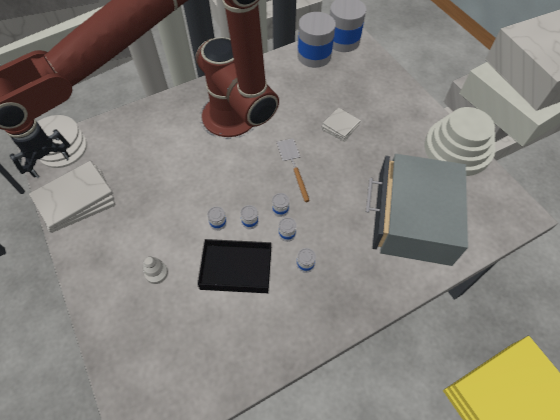

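View pics/side0.png

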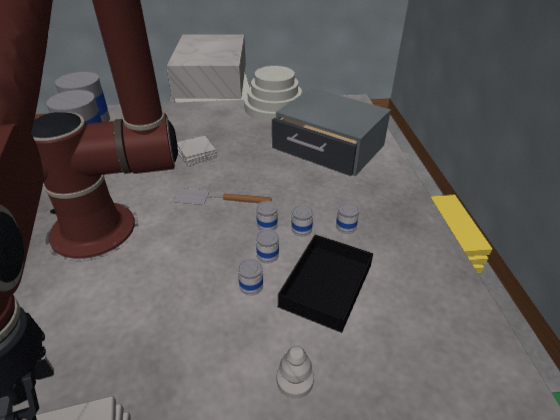

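The scene view shows five tins near px (217,217), (250,216), (281,205), (287,229) and (306,260). The crate is at (236,266), the handle at about (372,196), and the knife at (300,180). In the side view the handle is at about (307,143).

```bash
cat > h.py <<'E'
import cv2,numpy as np
from plant import manip
from scipy.spatial.transform import Rotation as Ro
np.set_printoptions(precision=4,suppress=True)
def cast(cam,uv,z):
    c=manip.camera_params(cam);R=c["extrinsics"][:3,:3];t=c["extrinsics"][:3,3]
    d=R.T@np.linalg.solve(c["camera_matrix"],[*uv,1]);o=-R.T@t
    return o+d*(z-o[2])/d[2]
def blobs(img,lo,hi,amin):
    m=cv2.inRange(cv2.cvtColor(img,cv2.COLOR_RGB2HSV),lo,hi)
    n,_,s,c=cv2.connectedComponentsWithStats(m);return [(c[i],s[i]) for i in range(1,n) if s[i][4]>=amin]
def save(n,img): cv2.imwrite("pics/"+n+".png",cv2.cvtColor(img,cv2.COLOR_RGB2BGR))
def proj(cam,p):
    c=manip.camera_params(cam);q=c["camera_matrix"]@(c["extrinsics"]@[*p,1])[:3];return q[:2]/q[2]
E
python3 - <<'E'
from h import *
for cam in("scene","side"):
    im=cv2.cvtColor(cv2.imread(f"pics/{cam}0.png"),cv2.COLOR_BGR2RGB)
    for c,s in blobs(im,(100,120,50),(130,255,255),12): print(cam,c,s,cast(cam,c,.02)[:2])
    m=cv2.inRange(im,(0,0,0),(28,28,28));cs,_=cv2.findContours(m,0,2)
    for k in cs:
        if cv2.contourArea(k)>2000: 
            r=cv2.approxPolyDP(k,6,True)[:,0];print(cam,[(tuple(map(int,p)),cast(cam,p,.045)[:2].round(3).tolist()) for p in r])
S=cv2.imread("pics/scene0.png")[140:275,350:480];cv2.imwrite("pics/a.png",np.hstack([cv2.resize(S,None,fx=3.,fy=3.,interpolation=2),cv2.resize(cv2.imread("pics/side0.png")[80:180,260:400],(400,405),interpolation=2)]))
E
```

```text
scene [328.9186  43.7123] [298  25  65  35 848] [-0.1455  0.5398]
scene [279.8387 211.6452] [273 209  15   5  31] [ 0.4765 -0.0438]
scene [218.303 225.303] [211 221  15   7  33] [ 0.425  -0.2428]
scene [250.4167 224.1111] [243 221  15   6  36] [ 0.4712 -0.1499]
scene [286.7273 236.4848] [279 233  16   6  33] [ 0.567  -0.0688]
scene [304.9286 268.1071] [298 265  15   6  28] [ 0.688  -0.0731]
side [ 98.8413 108.7222] [ 86  92  21  31 252] [-0.1226  0.6763]
side [266.7059 223.3412] [257 219  20   8  85] [ 0.4604 -0.0475]
side [345.9674 224.7065] [337 219  20  10  92] [ 0.6673 -0.0748]
side [301.4828 227.5632] [292 223  20   9  87] [ 0.5492 -0.0735]
side [267.7188 253.8021] [257 247  22  11  96] [ 0.4534 -0.1587]
side [250.8558 285.7019] [239 279  24  11 104] [ 0.407  -0.2539]
side [((27, 313), [-0.051, -0.298]), ((21, 337), [-0.043, -0.355]), ((0, 357), [-0.067, -0.395]), ((0, 397), [-0.036, -0.475]), ((10, 397), [-0.019, -0.477]), ((6, 416), [-0.014, -0.51]), ((13, 419), [-0.0, -0.516]), ((28, 408), [0.018, -0.5]), ((11, 411), [-0.009, -0.502]), ((26, 399), [0.009, -0.483]), ((21, 378), [-0.013, -0.443]), ((31, 376), [0.003, -0.441]), ((36, 411), [0.033, -0.506]), ((34, 379), [0.011, -0.447]), ((52, 374), [0.04, -0.441]), ((39, 360), [0.007, -0.41]), ((44, 336), [0.0, -0.358])]
side [((315, 235), [0.573, -0.131]), ((278, 306), [0.46, -0.335]), ((341, 331), [0.577, -0.408]), ((372, 254), [0.696, -0.21])]
```

View pics/a.png

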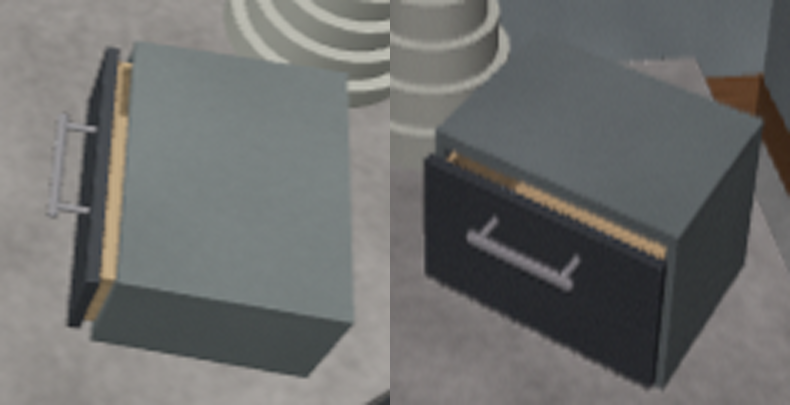

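The drawer front faces the robot, slightly ajar. The handle bar ends are at about scene (371.7,178.3) and (367.3,211.7), and side (288,138) and (323,150.4).

Run:
```python
from h import *
for p in[(371.7,178.3),(367.3,211.7)]:print(cast("scene",p,.096))
for p in[(288,138),(323,150.4)]:print(cast("side",p,.096))
P=[cast("scene",p,.134)[:2] for p in [(395,154),(465.7,165),(467.3,247.3),(388.3,234)]]
for a in P:print(a)
print(np.degrees([np.arctan2(*(P[1]-P[0])[::-1]),np.arctan2(*(P[2]-P[3])[::-1])]),[np.linalg.norm(P[i]-P[i-1]) for i in range(4)])
for p in[(390,141),(437,137)]:pass
im=cv2.imread("pics/scene0.png");m=cv2.inRange(im,(0,0,0),(28,28,28));m[:225]=0;m[:,:190]=0;m[:,280:]=0
k=max(cv2.findContours(m,0,2)[0],key=cv2.contourArea);print([(p.tolist(),cast("scene",p,.045)[:2].round(3).tolist()) for p in cv2.approxPolyDP(k,5,True)[:,0]])
for t in [(.460,-.029),(.408,-.232),(.454,-.138),(.550,-.055),(.669,-.058)]:print(proj("scene",(*t,.062)),proj("side",(*t,.062)))
```

```text
[0.5493 0.256  0.096 ]
[0.6455 0.1718 0.096 ]
[0.5534 0.255  0.096 ]
[0.6476 0.173  0.096 ]
[0.5254 0.3565]
[0.6702 0.5281]
[0.8952 0.3365]
[0.7515 0.1641]
[49.8336 50.1985] [np.float64(0.2969622600767471), np.float64(0.2245161706927878), np.float64(0.29553389500447685), np.float64(0.22440399731747626)]
[([205, 240], [0.466, -0.304]), ([201, 289], [0.606, -0.379]), ([267, 292], [0.707, -0.214]), ([198, 284], [0.588, -0.38]), ([208, 245], [0.486, -0.303]), ([269, 248], [0.586, -0.143]), ([270, 255], [0.608, -0.151]), ([269, 243], [0.571, -0.134])]
[281.4118 199.3958] [265.6864 206.6252]
[217.5993 213.4828] [249.978  265.7522]
[250.5611 212.0887] [266.9553 235.3987]
[288.1174 224.2801] [301.3178 210.6785]
[306.7471 255.2717] [346.8164 208.3332]
```

```bash
cat >> h.py <<'E'
def pose():
    s=manip.state();R=Ro.from_quat(s["tool_rot"][[1,2,3,0]]).as_matrix();return s,s["tool_pos"],R
def plan(x,y,z,hd=None):
    s,p,R=pose();d=R.T@(np.array([x,y,z])-p)/.5
    h=np.degrees(np.arctan2(R[1,0],R[0,0]));yw=0 if hd is None else -np.radians((hd-h+180)%360-180)/1.5
    print(f"to {x:.3f} {y:.3f} {z:.3f}: dx {d[0]:.4f} dy {d[1]:.4f} dz {d[2]:.4f} yaw {yw:.4f} (now {p} hd {h:.1f})")
def wcast(uv,z):
    s,p,R=pose();c=manip.camera_params("wrist");T=c["tool_from_camera"]
    o=p+R@T[:3,3];d=R@T[:3,:3]@np.linalg.solve(c["camera_matrix"],[*uv,1]);return o+d*(z-o[2])/d[2]
E
python3 - <<'E'
from h import *
for p in[(298,170),(307,200),(282,145),(297,158)]:print(cast("scene",p,.008))
plan(.599,.214,.22,139.5)
E
```

```text
[0.3532 0.0976 0.008 ]
[0.4751 0.0619 0.008 ]
[0.2283 0.1026 0.008 ]
[0.306  0.1209 0.008 ]
to 0.599 0.214 0.220: dx 1.2640 dy -1.3914 dz 0.0233 yaw -1.4693 (now [ 0.1429 -0.6078  0.2302] hd 13.2)
```

>>> {"api": "send_rows", "payload": {
  "increments": [
    {"dx": 0.63, "dy": -0.69, "yaw": -0.73, "claw": 0.44},
    {"dx": 0.63, "dy": -0.69, "yaw": -0.73, "claw": 0.44},
    {"dx": 0.63, "dy": -0.69, "yaw": -0.73, "claw": 0.44},
    {"dx": 0.63, "dy": -0.69, "yaw": -0.73, "claw": 0.44},
    {"dx": 0.63, "dy": -0.69, "yaw": -0.73, "claw": 0.44},
    {"dx": 0.63, "dy": -0.69, "yaw": -0.73, "claw": 0.44},
    {"dx": 0.63, "dy": -0.69, "yaw": -0.73, "claw": 0.44},
    {"dx": 0.63, "dy": -0.69, "yaw": -0.73, "claw": 0.44},
    {"dx": 0.63, "dy": -0.69, "yaw": -0.73, "claw": 0.44},
    {"dx": 0.63, "dy": -0.69, "yaw": -0.73, "claw": 0.44},
    {"dx": 0.63, "dy": -0.69, "yaw": -0.73, "claw": 0.44},
    {"dx": 0.63, "dy": -0.69, "yaw": -0.73, "claw": 0.44}
  ]
}}

```text
invalid input
```

Run:
```python
from h import *
plan(.599,.214,.22,139.5)
```

```text
to 0.599 0.214 0.220: dx 1.2640 dy -1.3914 dz 0.0233 yaw -1.4693 (now [ 0.1429 -0.6078  0.2302] hd 13.2)
```

>>> {"api": "send_rows", "payload": {
  "increments": [
    {"dx": 0.63, "dy": -0.69, "dz": 0.0, "yaw": -0.73, "claw": 0.44},
    {"dx": 0.63, "dy": -0.69, "dz": 0.0, "yaw": -0.73, "claw": 0.44},
    {"dx": 0.63, "dy": -0.69, "dz": 0.0, "yaw": -0.73, "claw": 0.44},
    {"dx": 0.63, "dy": -0.69, "dz": 0.0, "yaw": -0.73, "claw": 0.44},
    {"dx": 0.63, "dy": -0.69, "dz": 0.0, "yaw": -0.73, "claw": 0.44},
    {"dx": 0.63, "dy": -0.69, "dz": 0.0, "yaw": -0.73, "claw": 0.44},
    {"dx": 0.63, "dy": -0.69, "dz": 0.0, "yaw": -0.73, "claw": 0.44},
    {"dx": 0.63, "dy": -0.69, "dz": 0.0, "yaw": -0.73, "claw": 0.44},
    {"dx": 0.63, "dy": -0.69, "dz": 0.0, "yaw": -0.73, "claw": 0.44},
    {"dx": 0.63, "dy": -0.69, "dz": 0.0, "yaw": -0.73, "claw": 0.44},
    {"dx": 0.63, "dy": -0.69, "dz": 0.0, "yaw": -0.73, "claw": 0.44},
    {"dx": 0.63, "dy": -0.69, "dz": 0.0, "yaw": -0.73, "claw": 0.44}
  ]
}}

```text
time: 1.6
tool_pos: [0.3703, -0.2013, 0.2312]
tool_rot: [-0.0, 0.789, 0.615, -0.0]
contact_force: [-0.3, -0.7, 0.8]
gripper_width: 0.281
grasp_force: 0.0
```

Run:
```python
from h import *
plan(.599,.214,.22,139.5)
```

```text
to 0.599 0.214 0.220: dx 0.9172 dy 0.2406 dz 0.0224 yaw -0.7405 (now [ 0.3703 -0.2013  0.2312] hd 75.9)
```

>>> {"api": "send_rows", "payload": {
  "increments": [
    {"dx": 0.917, "dy": 0.24, "dz": 0.0, "yaw": -0.74, "claw": 0.44},
    {"dx": 0.917, "dy": 0.24, "dz": 0.0, "yaw": -0.74, "claw": 0.44},
    {"dx": 0.917, "dy": 0.24, "dz": 0.0, "yaw": -0.74, "claw": 0.44},
    {"dx": 0.917, "dy": 0.24, "dz": 0.0, "yaw": -0.74, "claw": 0.44},
    {"dx": 0.917, "dy": 0.24, "dz": 0.0, "yaw": -0.74, "claw": 0.44},
    {"dx": 0.917, "dy": 0.24, "dz": 0.0, "yaw": -0.74, "claw": 0.44},
    {"dx": 0.917, "dy": 0.24, "dz": 0.0, "yaw": -0.74, "claw": 0.44},
    {"dx": 0.917, "dy": 0.24, "dz": 0.0, "yaw": -0.74, "claw": 0.44},
    {"dx": 0.917, "dy": 0.24, "dz": 0.0, "yaw": -0.74, "claw": 0.44},
    {"dx": 0.917, "dy": 0.24, "dz": 0.0, "yaw": -0.74, "claw": 0.44},
    {"dx": 0.917, "dy": 0.24, "dz": 0.0, "yaw": -0.74, "claw": 0.44},
    {"dx": 0.917, "dy": 0.24, "dz": 0.0, "yaw": -0.74, "claw": 0.44}
  ]
}}

```text
time: 3.1
tool_pos: [0.5982, 0.2141, 0.2316]
tool_rot: [0.0, 0.346, 0.938, 0.0]
contact_force: [0.3, -0.6, 0.3]
gripper_width: 0.278
grasp_force: 0.0
```

Run:
```python
from h import *
plan(.599,.214,.077,139.5)
a=manip.grab_frame("wrist");b=manip.grab_frame("scene")
save("b",np.hstack([cv2.resize(a,(480,360)),cv2.resize(b[100:310,190:480],None,fx=1,fy=1)[:,:290]]) if 0 else a)
```

```text
to 0.599 0.214 0.077: dx -0.0013 dy 0.0007 dz 0.3092 yaw -0.0002 (now [0.5982 0.2141 0.2316] hd 139.5)
```

View pics/b.png

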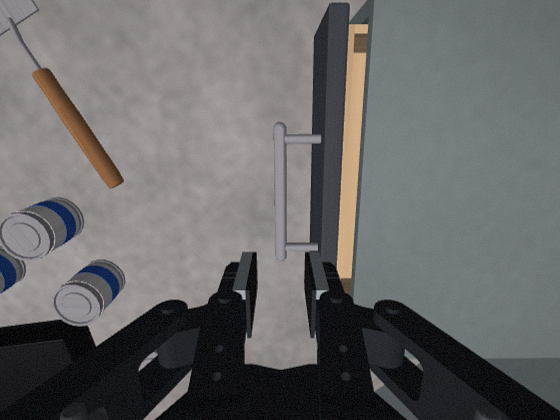

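The wrist view shows the bar as a vertical strip at column 280, rows 122 to 260, with the drawer face to its right at about column 312–345.

Run:
```python
from h import *
A=wcast((281,127),.096);B=wcast((280,256),.096);print(A,B,(A+B)/2,np.degrees(np.arctan2(*(A-B)[1::-1])))
F=wcast((330,10),.122);G=wcast((328,250),.122);print(F,G,np.degrees(np.arctan2(*(F-G)[1::-1])))
C=(A+B)/2;plan(C[0],C[1],.077,139.5)
```

```text
[0.5515 0.2549 0.096 ] [0.6435 0.175  0.096 ] [0.5975 0.215  0.096 ] 139.01812352332527
[0.5122 0.3335 0.122 ] [0.6565 0.2192 0.122 ] 141.6368222032539
to 0.597 0.215 0.077: dx 0.0018 dy -0.0004 dz 0.3092 yaw 0.0001 (now [0.5982 0.2145 0.2316] hd 139.5)
```

Aligned, so I'll descend, grip the bar, then pull along tool y.

>>> {"api": "send_rows", "payload": {
  "increments": [
    {"dx": 0.0, "dy": 0.0, "dz": 0.1, "yaw": 0.0, "claw": 0.44},
    {"dx": 0.0, "dy": 0.0, "dz": 0.2, "yaw": 0.0, "claw": 0.44},
    {"dx": 0.0, "dy": 0.0, "dz": 0.26, "yaw": 0.0, "claw": 0.44},
    {"dx": 0.0, "dy": 0.0, "dz": 0.3, "yaw": 0.0, "claw": 0.44},
    {"dx": 0.0, "dy": 0.0, "dz": 0.308, "yaw": 0.0, "claw": 0.44},
    {"dx": 0.0, "dy": 0.0, "dz": 0.308, "yaw": 0.0, "claw": 0.44},
    {"dx": 0.0, "dy": 0.0, "dz": 0.308, "yaw": 0.0, "claw": 1.0},
    {"dx": 0.0, "dy": 0.0, "dz": 0.308, "yaw": 0.0, "claw": 1.0},
    {"dx": 0.0, "dy": 0.0, "dz": 0.308, "yaw": 0.0, "claw": 1.0},
    {"dx": 0.0, "dy": 0.0, "dz": 0.308, "yaw": 0.0, "claw": 1.0},
    {"dx": 0.0, "dy": 0.0, "dz": 0.308, "yaw": 0.0, "claw": 1.0}
  ]
}}

```text
time: 4.58
tool_pos: [0.5991, 0.2153, 0.0784]
tool_rot: [0.001, 0.346, 0.938, 0.0]
contact_force: [-0.9, 0.3, 5.7]
gripper_width: 0.106
grasp_force: 58.7
```

Run:
```python
from h import *
s,p,R=pose();print(p,R[:,1],s["contact_force"],s["gripper_width"],s["grasp_force"])
```

```text
[0.5991 0.2153 0.0784] [0.6486 0.7611 0.0015] [-0.8599  0.2855  5.7486] 0.10550006823485827 58.73019218444824
```

>>> {"api": "send_rows", "payload": {
  "increments": [
    {"dx": 0.0, "dy": -0.02, "dz": 0.0, "yaw": 0.0, "claw": 1.0},
    {"dx": 0.0, "dy": -0.05, "dz": 0.0, "yaw": 0.0, "claw": 1.0},
    {"dx": 0.0, "dy": -0.08, "dz": 0.0, "yaw": 0.0, "claw": 1.0},
    {"dx": 0.0, "dy": -0.11, "dz": 0.0, "yaw": 0.0, "claw": 1.0},
    {"dx": 0.0, "dy": -0.14, "dz": 0.0, "yaw": 0.0, "claw": 1.0},
    {"dx": 0.0, "dy": -0.17, "dz": 0.0, "yaw": 0.0, "claw": 1.0},
    {"dx": 0.0, "dy": -0.2, "dz": 0.0, "yaw": 0.0, "claw": 1.0},
    {"dx": 0.0, "dy": -0.23, "dz": 0.0, "yaw": 0.0, "claw": 1.0},
    {"dx": 0.0, "dy": -0.25, "dz": 0.0, "yaw": 0.0, "claw": 1.0},
    {"dx": 0.0, "dy": -0.27, "dz": 0.0, "yaw": 0.0, "claw": 1.0},
    {"dx": 0.0, "dy": -0.28, "dz": 0.0, "yaw": 0.0, "claw": 1.0},
    {"dx": 0.0, "dy": -0.28, "dz": 0.0, "yaw": 0.0, "claw": 1.0}
  ]
}}

```text
time: 6.08
tool_pos: [0.5083, 0.1071, 0.0784]
tool_rot: [0.002, 0.346, 0.938, -0.0]
contact_force: [2.5, -2.6, 5.5]
gripper_width: 0.104
grasp_force: 59.6
```

Run:
```python
from h import *
s,p,R=pose();print(p,s["contact_force"],s["gripper_width"],s["grasp_force"])
b=manip.grab_frame("side");save("c",b)
```

```text
[0.5083 0.1071 0.0784] [ 2.4961 -2.6425  5.4612] 0.10386524221166434 59.611369371414185
```

View pics/c.png

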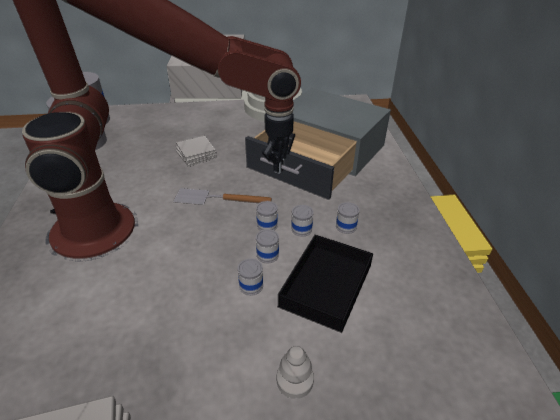

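>>> {"api": "send_rows", "payload": {
  "increments": [
    {"dx": 0.0, "dy": -0.01, "dz": 0.0, "yaw": 0.0, "claw": 1.0},
    {"dx": 0.0, "dy": -0.02, "dz": 0.0, "yaw": 0.0, "claw": 1.0},
    {"dx": 0.0, "dy": -0.024, "dz": 0.0, "yaw": 0.0, "claw": 1.0},
    {"dx": 0.0, "dy": -0.024, "dz": 0.0, "yaw": 0.0, "claw": 1.0}
  ]
}}

```text
time: 6.62
tool_pos: [0.5008, 0.0982, 0.0784]
tool_rot: [0.002, 0.346, 0.938, -0.0]
contact_force: [3.8, -2.3, 6.3]
gripper_width: 0.1
grasp_force: 59.6
```

>>> {"api": "send_rows", "payload": {
  "increments": [
    {"dx": 0.0, "dy": 0.0, "dz": 0.0, "yaw": 0.0, "claw": 0.44},
    {"dx": 0.0, "dy": 0.0, "dz": 0.0, "yaw": 0.0, "claw": 0.44},
    {"dx": 0.0, "dy": 0.0, "dz": 0.0, "yaw": 0.0, "claw": 0.44},
    {"dx": 0.0, "dy": 0.0, "dz": -0.12, "yaw": 0.0, "claw": 0.44},
    {"dx": 0.0, "dy": 0.0, "dz": -0.24, "yaw": 0.0, "claw": 0.44},
    {"dx": 0.0, "dy": 0.0, "dz": -0.24, "yaw": 0.0, "claw": -1.0},
    {"dx": 0.0, "dy": 0.0, "dz": -0.24, "yaw": 0.0, "claw": -1.0}
  ]
}}

```text
time: 7.5
tool_pos: [0.4989, 0.0997, 0.1961]
tool_rot: [-0.001, 0.345, 0.938, -0.0]
contact_force: [0.0, -0.2, -0.7]
gripper_width: 0.7
grasp_force: 0.0
```

```bash
cat >> h.py <<'E'
def tins():
    out={}
    for cam,am in(("scene",12),("side",40)):
        im=manip.grab_frame(cam);L=[]
        R=manip.camera_params(cam)["extrinsics"][2,:2];f=R/np.linalg.norm(R)*.022
        for c,s in blobs(im,(100,120,50),(130,255,255),am):
            p=cast(cam,c,.02)[:2]+f
            if p[0]>.2 and s[2]>12: L.append(p)
        out[cam]=L
    for p in out["side"]:
        q=[r for r in out["scene"] if np.linalg.norm(r-p)<.03]
        print("tin side",p,"scene",q[0] if q else None,"mean",(p+q[0])/2 if q else p)
    print("n",len(out["side"]),len(out["scene"]))
def wtins(n=None):
    im=manip.grab_frame("wrist")
    if n: save(n,im)
    for c,s in blobs(im,(100,120,50),(130,255,255),60): print("wrist",c.round(),s,wcast(c,.02)[:2])
E
python3 - <<'E'
from h import *
tins()
plan(.46,-.029,.18,139.5)
E
```

```text
tin side [ 0.4629 -0.0256] scene [ 0.4573 -0.0332] mean [ 0.4601 -0.0294]
tin side [ 0.6698 -0.0529] scene [ 0.6687 -0.0624] mean [ 0.6693 -0.0577]
tin side [ 0.5517 -0.0516] scene [ 0.5478 -0.0582] mean [ 0.5497 -0.0549]
tin side [ 0.4558 -0.137 ] scene [ 0.452  -0.1392] mean [ 0.4539 -0.1381]
tin side [ 0.4093 -0.232 ] scene [ 0.4057 -0.2322] mean [ 0.4075 -0.2321]
n 5 5
to 0.460 -0.029 0.180: dx -0.1088 dy -0.2452 dz 0.0296 yaw 0.0009 (now [0.4982 0.0996 0.1946] hd 139.6)
```

>>> {"api": "send_rows", "payload": {
  "increments": [
    {"dx": -0.109, "dy": -0.245, "dz": 0.0, "yaw": 0.0, "claw": -1.0},
    {"dx": -0.109, "dy": -0.245, "dz": 0.0, "yaw": 0.0, "claw": -1.0},
    {"dx": -0.109, "dy": -0.245, "dz": 0.0, "yaw": 0.0, "claw": -1.0},
    {"dx": -0.109, "dy": -0.245, "dz": 0.0, "yaw": 0.0, "claw": -1.0},
    {"dx": -0.109, "dy": -0.245, "dz": 0.0, "yaw": 0.0, "claw": -1.0}
  ]
}}

```text
time: 8.22
tool_pos: [0.4617, -0.028, 0.1965]
tool_rot: [-0.001, 0.345, 0.939, 0.0]
contact_force: [0.4, -0.0, -0.2]
gripper_width: 1.003
grasp_force: 0.0
```

Run:
```python
from h import *
print(manip.state()["contact_force"])
wtins("d");plan(.46,-.029,.026,139.5)
```

```text
[ 0.3682 -0.0341 -0.2488]
wrist [277. 166.] [254 161  48  16 120] [ 0.4434 -0.0167]
wrist [205. 231.] [175 221  47  36 324] [ 0.4466 -0.123 ]
wrist [309. 245.] [288 238  49  25 299] [ 0.5332 -0.0475]
wrist [119. 256.] [ 87 243  48  42 498] [ 0.4059 -0.2179]
wrist [362. 321.] [350 309  29  33 317] [ 0.6509 -0.0613]
to 0.460 -0.029 0.026: dx 0.0010 dy -0.0039 dz 0.3416 yaw 0.0019 (now [ 0.4618 -0.0279  0.1968] hd 139.7)
```

View pics/d.png

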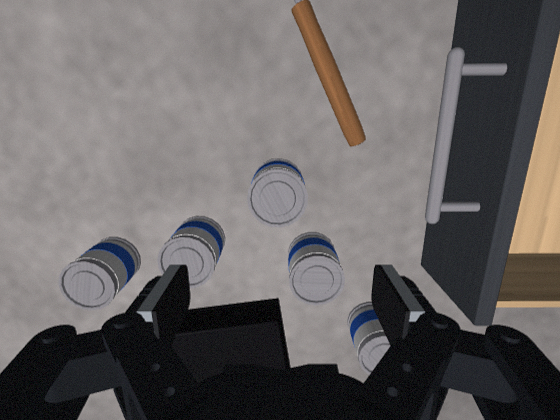

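The wrist view shows the lids at T1 (277,196), T4 (316,280), T3 (187,262), T2 (90,285), with T5 partly hidden.

Run:
```python
from h import *
for u in[(277,196),(316,280),(187,262),(90,285)]:print(wcast(u,.062))
```

```text
[ 0.4589 -0.0299  0.062 ]
[ 0.5499 -0.0567  0.062 ]
[ 0.4527 -0.1402  0.062 ]
[ 0.4078 -0.2323  0.062 ]
```

>>> {"api": "send_rows", "payload": {
  "increments": [
    {"dx": 0.002, "dy": -0.004, "dz": 0.12, "yaw": 0.0, "claw": -1.0},
    {"dx": 0.002, "dy": -0.004, "dz": 0.22, "yaw": 0.0, "claw": -1.0},
    {"dx": 0.002, "dy": -0.004, "dz": 0.3, "yaw": 0.0, "claw": -1.0},
    {"dx": 0.002, "dy": -0.004, "dz": 0.34, "yaw": 0.0, "claw": -1.0},
    {"dx": 0.002, "dy": -0.004, "dz": 0.34, "yaw": 0.0, "claw": -1.0},
    {"dx": 0.002, "dy": -0.004, "dz": 0.34, "yaw": 0.0, "claw": 1.0},
    {"dx": 0.002, "dy": -0.004, "dz": 0.34, "yaw": 0.0, "claw": 1.0},
    {"dx": 0.002, "dy": -0.004, "dz": 0.34, "yaw": 0.0, "claw": 1.0},
    {"dx": 0.002, "dy": -0.004, "dz": 0.34, "yaw": 0.0, "claw": 1.0},
    {"dx": 0.002, "dy": -0.004, "dz": 0.3, "yaw": 0.0, "claw": 1.0},
    {"dx": 0.002, "dy": -0.004, "dz": 0.2, "yaw": 0.0, "claw": 1.0},
    {"dx": 0.002, "dy": -0.004, "dz": 0.1, "yaw": 0.0, "claw": 1.0},
    {"dx": 0.002, "dy": -0.004, "dz": 0.0, "yaw": 0.0, "claw": 1.0},
    {"dx": 0.002, "dy": -0.004, "dz": 0.0, "yaw": 0.0, "claw": 1.0},
    {"dx": 0.002, "dy": -0.004, "dz": 0.0, "yaw": 0.0, "claw": 1.0},
    {"dx": 0.002, "dy": -0.004, "dz": 0.0, "yaw": 0.0, "claw": 1.0}
  ]
}}

```text
time: 10.28
tool_pos: [0.4582, -0.0296, 0.1945]
tool_rot: [-0.002, 0.346, 0.938, -0.0]
contact_force: [-0.1, 0.9, -3.3]
gripper_width: 0.64
grasp_force: 64.3
```

```bash
cat >> h.py <<'E'
H=np.array([.5008,.0982]);e=np.array([.647,.763]);e/=np.linalg.norm(e);l=np.array([-e[1],e[0]])
D=H+e*.1475
def slot(y,x=-.022): return D+e*x+l*y
def weigh():
    F=[]
    for i in range(6): manip.grab_frame("side");F.append(manip.state()["contact_force"])
    print("F",np.mean(F,0),np.std(F,0))
E
python3 - <<'E'
from h import *
weigh();print(manip.state()["gripper_width"],manip.state()["grasp_force"])
for y in(.0945,.0315,-.0315,-.0945):plan(*slot(y),.19,139.5)
plan(.583,-.263,.19,59)
E
```

```text
F [-0.2241  0.0846 -2.6913] [0.4991 0.5764 0.5593]
0.6378070689657561 64.30224180221558
to 0.510 0.255 0.190: dx 0.2928 dy 0.4992 dz 0.0133 yaw 0.0007 (now [ 0.4594 -0.0299  0.1966] hd 139.6)
to 0.558 0.214 0.190: dx 0.1668 dy 0.4995 dz 0.0131 yaw 0.0007 (now [ 0.4594 -0.0299  0.1966] hd 139.6)
to 0.606 0.174 0.190: dx 0.0408 dy 0.4998 dz 0.0130 yaw 0.0007 (now [ 0.4594 -0.0299  0.1966] hd 139.6)
to 0.654 0.133 0.190: dx -0.0852 dy 0.5001 dz 0.0129 yaw 0.0007 (now [ 0.4594 -0.0299  0.1966] hd 139.6)
to 0.583 -0.263 0.190: dx -0.4905 dy -0.1945 dz 0.0129 yaw 0.9374 (now [ 0.4594 -0.0299  0.1966] hd 139.6)
```

>>> {"api": "send_rows", "payload": {
  "increments": [
    {"dx": 0.03, "dy": 0.08, "dz": 0.0, "yaw": 0.0, "claw": 1.0},
    {"dx": 0.09, "dy": 0.16, "dz": 0.0, "yaw": 0.0, "claw": 1.0},
    {"dx": 0.15, "dy": 0.26, "dz": 0.0, "yaw": 0.0, "claw": 1.0},
    {"dx": 0.21, "dy": 0.36, "dz": 0.0, "yaw": 0.0, "claw": 1.0},
    {"dx": 0.26, "dy": 0.45, "dz": 0.0, "yaw": 0.0, "claw": 1.0},
    {"dx": 0.289, "dy": 0.5, "dz": 0.0, "yaw": 0.0, "claw": 1.0},
    {"dx": 0.289, "dy": 0.5, "dz": 0.0, "yaw": 0.0, "claw": 1.0},
    {"dx": 0.289, "dy": 0.5, "dz": 0.0, "yaw": 0.0, "claw": 1.0},
    {"dx": 0.289, "dy": 0.5, "dz": 0.0, "yaw": 0.0, "claw": 1.0}
  ]
}}

```text
time: 11.7
tool_pos: [0.5119, 0.2531, 0.1972]
tool_rot: [-0.0, 0.346, 0.938, -0.0]
contact_force: [0.1, 1.5, -3.4]
gripper_width: 0.64
grasp_force: 65.0
```

Run:
```python
from h import *
weigh();a=manip.grab_frame("wrist");save("e",a);plan(*slot(.0925),.05,139.5)
```

```text
F [-0.2065 -0.2064 -2.8112] [0.2498 0.4321 0.5438]
to 0.511 0.254 0.050: dx 0.0008 dy -0.0007 dz 0.2948 yaw 0.0004 (now [0.5119 0.2538 0.1974] hd 139.5)
```

View pics/e.png

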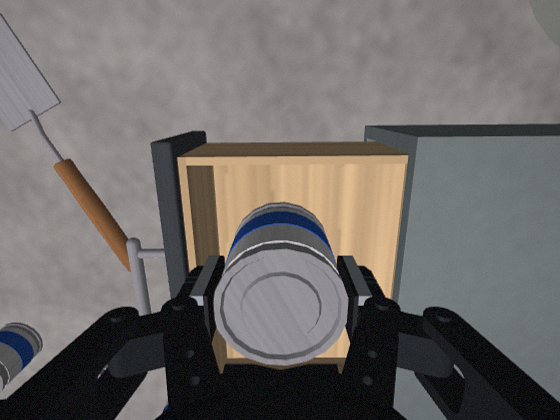

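The wrist view shows the drawer interior below. The left wall's inner top edge is at row ≈158, the panel inner edge at col ≈188, and the unit's front edge at col ≈408.

Run:
```python
from h import *
for u,z in [((290,157),.112),((188,165),.112),((408,170),.112),((418,137),.134),((400,290),.112),((182,290),.122)]:
    p=wcast(u,z)[:2]-D;print(u,p@e,p@l)
```

```text
(290, 157) -0.014836553424195952 0.13598014329482877
(188, 165) -0.08886280651544518 0.1304860817641658
(408, 170) 0.07132859638957961 0.12613918548330963
(418, 137) 0.0661796581431911 0.15177635150878044
(400, 290) 0.07665243242741722 0.025748918176220548
(182, 290) -0.09991157685290245 0.03288382892752208
```

>>> {"api": "send_rows", "payload": {
  "increments": [
    {"dx": 0.0, "dy": 0.01, "dz": 0.08, "yaw": 0.0, "claw": 1.0},
    {"dx": 0.0, "dy": 0.01, "dz": 0.16, "yaw": 0.0, "claw": 1.0},
    {"dx": 0.0, "dy": 0.01, "dz": 0.23, "yaw": 0.0, "claw": 1.0},
    {"dx": 0.0, "dy": 0.01, "dz": 0.27, "yaw": 0.0, "claw": 1.0},
    {"dx": 0.0, "dy": 0.01, "dz": 0.29, "yaw": 0.0, "claw": 1.0},
    {"dx": 0.0, "dy": 0.01, "dz": 0.294, "yaw": 0.0, "claw": 1.0},
    {"dx": 0.0, "dy": 0.01, "dz": 0.294, "yaw": 0.0, "claw": 1.0},
    {"dx": 0.0, "dy": 0.01, "dz": 0.294, "yaw": 0.0, "claw": -0.6},
    {"dx": 0.0, "dy": 0.01, "dz": 0.294, "yaw": 0.0, "claw": -0.6},
    {"dx": 0.0, "dy": 0.01, "dz": 0.294, "yaw": 0.0, "claw": -0.6},
    {"dx": 0.0, "dy": 0.01, "dz": 0.25, "yaw": 0.0, "claw": -0.6},
    {"dx": 0.0, "dy": 0.01, "dz": 0.15, "yaw": 0.0, "claw": -0.6},
    {"dx": 0.0, "dy": 0.01, "dz": 0.05, "yaw": 0.0, "claw": -0.6},
    {"dx": 0.0, "dy": 0.01, "dz": 0.0, "yaw": 0.0, "claw": -1.0},
    {"dx": 0.0, "dy": 0.01, "dz": 0.0, "yaw": 0.0, "claw": -1.0}
  ]
}}

```text
time: 13.92
tool_pos: [0.5167, 0.2584, 0.2005]
tool_rot: [0.002, 0.346, 0.938, 0.002]
contact_force: [-0.3, 0.9, 0.3]
gripper_width: 0.997
grasp_force: 0.0
```

Run:
```python
from h import *
weigh();tins();plan(.55,-.055,.195,139.5)
```

```text
F [-0.0468  0.1969 -0.1819] [0.3895 0.371  0.556 ]
tin side [ 0.6698 -0.0529] scene [ 0.6689 -0.0626] mean [ 0.6693 -0.0578]
tin side [ 0.5517 -0.0516] scene [ 0.5477 -0.0587] mean [ 0.5497 -0.0552]
tin side [ 0.4558 -0.137 ] scene [ 0.452  -0.1392] mean [ 0.4539 -0.1381]
tin side [ 0.4098 -0.232 ] scene [ 0.4055 -0.2326] mean [ 0.4076 -0.2323]
n 4 5
to 0.550 -0.055 0.195: dx -0.4596 dy -0.4298 dz 0.0020 yaw 0.0007 (now [0.5145 0.2576 0.1958] hd 139.6)
```

>>> {"api": "send_rows", "payload": {
  "increments": [
    {"dx": -0.46, "dy": -0.43, "dz": 0.0, "yaw": 0.0, "claw": -1.0},
    {"dx": -0.46, "dy": -0.43, "dz": 0.0, "yaw": 0.0, "claw": -1.0},
    {"dx": -0.46, "dy": -0.43, "dz": 0.0, "yaw": 0.0, "claw": -1.0},
    {"dx": -0.46, "dy": -0.43, "dz": 0.0, "yaw": 0.0, "claw": -1.0},
    {"dx": -0.46, "dy": -0.43, "dz": 0.0, "yaw": 0.0, "claw": -1.0},
    {"dx": -0.46, "dy": -0.43, "dz": 0.0, "yaw": 0.0, "claw": -1.0},
    {"dx": -0.46, "dy": -0.43, "dz": 0.0, "yaw": 0.0, "claw": -1.0},
    {"dx": -0.46, "dy": -0.43, "dz": 0.12, "yaw": 0.0, "claw": -1.0},
    {"dx": -0.46, "dy": -0.43, "dz": 0.23, "yaw": 0.0, "claw": -1.0},
    {"dx": -0.46, "dy": -0.43, "dz": 0.31, "yaw": 0.0, "claw": -1.0},
    {"dx": -0.46, "dy": -0.43, "dz": 0.34, "yaw": 0.0, "claw": -1.0},
    {"dx": -0.46, "dy": -0.43, "dz": 0.34, "yaw": 0.0, "claw": -1.0},
    {"dx": -0.46, "dy": -0.43, "dz": 0.34, "yaw": 0.0, "claw": 1.0},
    {"dx": -0.46, "dy": -0.43, "dz": 0.34, "yaw": 0.0, "claw": 1.0},
    {"dx": -0.46, "dy": -0.43, "dz": 0.34, "yaw": 0.0, "claw": 1.0},
    {"dx": -0.46, "dy": -0.43, "dz": 0.34, "yaw": 0.0, "claw": 1.0},
    {"dx": -0.46, "dy": -0.43, "dz": 0.28, "yaw": 0.0, "claw": 1.0},
    {"dx": -0.46, "dy": -0.43, "dz": 0.17, "yaw": 0.0, "claw": 1.0},
    {"dx": -0.46, "dy": -0.43, "dz": 0.06, "yaw": 0.0, "claw": 1.0},
    {"dx": -0.46, "dy": -0.43, "dz": 0.0, "yaw": 0.0, "claw": 1.0}
  ]
}}

```text
time: 16.82
tool_pos: [0.5521, -0.0554, 0.2018]
tool_rot: [0.003, 0.346, 0.938, 0.0]
contact_force: [-0.2, -0.2, -1.0]
gripper_width: 0.639
grasp_force: 63.3
```

Run:
```python
from h import *
weigh();print(manip.state()["gripper_width"]);plan(*slot(.03),.195,139.5);plan(.583,-.263,.195,59)
```

```text
F [ 0.3426 -0.1177 -0.3839] [0.5336 0.4142 1.4826]
0.6383410284538059
to 0.559 0.213 0.195: dx 0.3332 dy 0.4204 dz 0.0005 yaw 0.0006 (now [ 0.5495 -0.0547  0.1951] hd 139.6)
to 0.583 -0.263 0.195: dx -0.3212 dy -0.2736 dz -0.0004 yaw 0.9373 (now [ 0.5495 -0.0547  0.1951] hd 139.6)
```

Run:
```python
from h import *
weigh();weigh()
```

```text
F [-0.106  -0.1623 -0.8551] [0.414  0.5152 0.377 ]
F [ 0.0683 -0.1246 -0.6984] [0.5208 0.1833 0.4385]
```

>>> {"api": "send_rows", "payload": {
  "increments": [
    {"dx": -0.32, "dy": -0.27, "dz": 0.0, "yaw": 0.937, "claw": 1.0},
    {"dx": -0.32, "dy": -0.27, "dz": 0.0, "yaw": 0.937, "claw": 1.0},
    {"dx": -0.32, "dy": -0.27, "dz": 0.0, "yaw": 0.937, "claw": 1.0},
    {"dx": -0.32, "dy": -0.27, "dz": 0.0, "yaw": 0.937, "claw": 1.0},
    {"dx": -0.32, "dy": -0.27, "dz": 0.0, "yaw": 0.937, "claw": 1.0},
    {"dx": -0.32, "dy": -0.27, "dz": 0.0, "yaw": 0.937, "claw": 1.0},
    {"dx": -0.32, "dy": -0.27, "dz": 0.0, "yaw": 0.937, "claw": 1.0},
    {"dx": -0.32, "dy": -0.27, "dz": 0.0, "yaw": 0.937, "claw": 1.0},
    {"dx": -0.32, "dy": -0.27, "dz": 0.0, "yaw": 0.937, "claw": 1.0},
    {"dx": -0.32, "dy": -0.27, "dz": 0.0, "yaw": 0.937, "claw": 1.0}
  ]
}}

```text
time: 18.98
tool_pos: [0.585, -0.2615, 0.1973]
tool_rot: [0.0, 0.87, 0.493, 0.0]
contact_force: [-0.0, -0.3, -0.0]
gripper_width: 0.642
grasp_force: 63.2
```

Run:
```python
from h import *
a=manip.grab_frame("wrist");save("f",a);plan(.611,-.216,.034,59);plan(.583,-.263,.034,59)
```

```text
to 0.611 -0.216 0.034: dx 0.1048 dy -0.0020 dz 0.3266 yaw 0.0011 (now [ 0.5849 -0.2615  0.1973] hd 59.1)
to 0.583 -0.263 0.034: dx -0.0047 dy -0.0018 dz 0.3266 yaw 0.0011 (now [ 0.5849 -0.2615  0.1973] hd 59.1)
```

View pics/f.png

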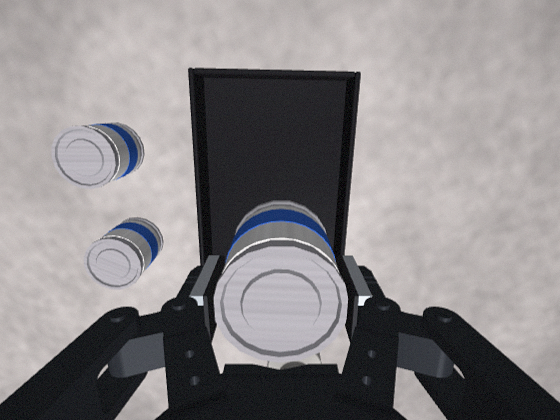

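The wrist view shows the crate's far edge at row ≈70, columns 189 to 360, well aligned with the tool. The held tin is at the centre.

Run:
```python
from h import *
A=wcast((189,69),.045)[:2];B=wcast((360,72),.045)[:2];w=(B-A);y=np.array([-w[1],w[0]])/np.linalg.norm(w)
print(A,B,np.linalg.norm(w),np.degrees(np.arctan2(*y[::-1])));C=(A+B)/2-y*.105;print(C)
print(cast("scene",(154,275),.01))
for k in(.062,0,-.062):plan(*(C+y*k),.034,59)
```

```text
[ 0.5725 -0.1277] [ 0.6975 -0.2055] 0.14720941187635436 58.10524601926386
[ 0.5795 -0.2557]
[ 0.4812 -0.4862  0.01  ]
to 0.612 -0.203 0.034: dx 0.1282 dy -0.0131 dz 0.3266 yaw 0.0011 (now [ 0.5849 -0.2615  0.1973] hd 59.1)
to 0.580 -0.256 0.034: dx 0.0042 dy -0.0152 dz 0.3266 yaw 0.0011 (now [ 0.5849 -0.2615  0.1973] hd 59.1)
to 0.547 -0.308 0.034: dx -0.1198 dy -0.0174 dz 0.3266 yaw 0.0011 (now [ 0.5849 -0.2615  0.1973] hd 59.1)
```

>>> {"api": "send_rows", "payload": {
  "increments": [
    {"dx": 0.08, "dy": -0.013, "dz": 0.0, "yaw": 0.0, "claw": 1.0},
    {"dx": 0.128, "dy": -0.013, "dz": 0.1, "yaw": 0.0, "claw": 1.0},
    {"dx": 0.128, "dy": -0.013, "dz": 0.2, "yaw": 0.0, "claw": 1.0},
    {"dx": 0.128, "dy": -0.013, "dz": 0.28, "yaw": 0.0, "claw": 1.0},
    {"dx": 0.128, "dy": -0.013, "dz": 0.325, "yaw": 0.0, "claw": 1.0},
    {"dx": 0.128, "dy": -0.013, "dz": 0.325, "yaw": 0.0, "claw": 1.0},
    {"dx": 0.128, "dy": -0.013, "dz": 0.325, "yaw": 0.0, "claw": 1.0},
    {"dx": 0.128, "dy": -0.013, "dz": 0.325, "yaw": 0.0, "claw": -0.6},
    {"dx": 0.128, "dy": -0.013, "dz": 0.325, "yaw": 0.0, "claw": -0.6},
    {"dx": 0.128, "dy": -0.013, "dz": 0.325, "yaw": 0.0, "claw": -0.6},
    {"dx": 0.128, "dy": -0.013, "dz": 0.26, "yaw": 0.0, "claw": -0.6},
    {"dx": 0.128, "dy": -0.013, "dz": 0.14, "yaw": 0.0, "claw": -0.6},
    {"dx": 0.128, "dy": -0.013, "dz": 0.03, "yaw": 0.0, "claw": -0.6},
    {"dx": 0.128, "dy": -0.013, "dz": 0.0, "yaw": 0.0, "claw": -1.0},
    {"dx": 0.128, "dy": -0.013, "dz": 0.0, "yaw": 0.0, "claw": -1.0}
  ]
}}

```text
time: 20.9
tool_pos: [0.6129, -0.2035, 0.1987]
tool_rot: [0.001, 0.87, 0.493, 0.001]
contact_force: [0.8, 0.8, -1.1]
gripper_width: 1.0
grasp_force: 0.0
```

Run:
```python
from h import *
tins();plan(.669,-.058,.196,139.5)
```

```text
tin side [ 0.6698 -0.0529] scene [ 0.6689 -0.0616] mean [ 0.6694 -0.0573]
tin side [ 0.4558 -0.137 ] scene None mean [ 0.4558 -0.137 ]
tin side [ 0.6114 -0.1942] scene [ 0.6093 -0.2018] mean [ 0.6104 -0.198 ]
tin side [ 0.4098 -0.232 ] scene [ 0.4057 -0.2322] mean [ 0.4077 -0.2321]
n 4 4
to 0.669 -0.058 0.196: dx 0.3077 dy -0.0499 dz -0.0022 yaw -0.9363 (now [ 0.6112 -0.2028  0.1949] hd 59.0)
```

>>> {"api": "send_rows", "payload": {
  "increments": [
    {"dx": 0.1, "dy": -0.02, "dz": 0.0, "yaw": 0.0, "claw": -1.0},
    {"dx": 0.22, "dy": -0.04, "dz": 0.0, "yaw": 0.0, "claw": -1.0},
    {"dx": 0.308, "dy": -0.05, "dz": 0.0, "yaw": 0.0, "claw": -1.0},
    {"dx": 0.308, "dy": -0.05, "dz": 0.0, "yaw": 0.0, "claw": -1.0},
    {"dx": 0.308, "dy": -0.05, "dz": 0.12, "yaw": 0.0, "claw": -1.0},
    {"dx": 0.308, "dy": -0.05, "dz": 0.23, "yaw": 0.0, "claw": -1.0},
    {"dx": 0.308, "dy": -0.05, "dz": 0.31, "yaw": 0.0, "claw": -1.0},
    {"dx": 0.308, "dy": -0.05, "dz": 0.338, "yaw": 0.0, "claw": -1.0},
    {"dx": 0.308, "dy": -0.05, "dz": 0.338, "yaw": 0.0, "claw": -1.0},
    {"dx": 0.308, "dy": -0.05, "dz": 0.338, "yaw": 0.0, "claw": 1.0},
    {"dx": 0.308, "dy": -0.05, "dz": 0.338, "yaw": 0.0, "claw": 1.0},
    {"dx": 0.308, "dy": -0.05, "dz": 0.338, "yaw": 0.0, "claw": 1.0},
    {"dx": 0.308, "dy": -0.05, "dz": 0.338, "yaw": 0.0, "claw": 1.0},
    {"dx": 0.308, "dy": -0.05, "dz": 0.27, "yaw": 0.0, "claw": 1.0},
    {"dx": 0.308, "dy": -0.05, "dz": 0.16, "yaw": 0.0, "claw": 1.0},
    {"dx": 0.308, "dy": -0.05, "dz": 0.05, "yaw": 0.0, "claw": 1.0},
    {"dx": 0.308, "dy": -0.05, "dz": 0.0, "yaw": 0.0, "claw": 1.0},
    {"dx": 0.308, "dy": -0.05, "dz": 0.0, "yaw": 0.0, "claw": 1.0},
    {"dx": 0.308, "dy": -0.05, "dz": 0.0, "yaw": 0.0, "claw": 1.0},
    {"dx": 0.308, "dy": -0.05, "dz": 0.0, "yaw": 0.0, "claw": 1.0}
  ]
}}

```text
time: 23.5
tool_pos: [0.6688, -0.0581, 0.1944]
tool_rot: [-0.001, 0.87, 0.493, -0.002]
contact_force: [0.7, -0.7, -0.6]
gripper_width: 0.639
grasp_force: 63.6
```

Run:
```python
from h import *
weigh();weigh();print(manip.state()["gripper_width"]);plan(*slot(.03,-.015),.195,139.5);plan(.5795,-.2557,.195,59)
```

```text
F [-0.0979 -0.4152 -0.7749] [0.319  0.223  0.3858]
F [ 0.0558 -0.2956 -0.5412] [0.4227 0.4654 0.3428]
0.6371271755409912
to 0.564 0.219 0.195: dx 0.3655 dy -0.4678 dz 0.0047 yaw -0.9363 (now [ 0.6701 -0.0584  0.1974] hd 59.0)
to 0.580 -0.256 0.195: dx -0.4316 dy 0.0476 dz 0.0048 yaw 0.0003 (now [ 0.6701 -0.0584  0.1974] hd 59.0)
```

>>> {"api": "send_rows", "payload": {
  "increments": [
    {"dx": -0.1, "dy": 0.01, "dz": 0.0, "yaw": 0.0, "claw": 1.0},
    {"dx": -0.2, "dy": 0.02, "dz": 0.0, "yaw": 0.0, "claw": 1.0},
    {"dx": -0.31, "dy": 0.03, "dz": 0.0, "yaw": 0.0, "claw": 1.0},
    {"dx": -0.4, "dy": 0.045, "dz": 0.0, "yaw": 0.0, "claw": 1.0},
    {"dx": -0.438, "dy": 0.048, "dz": 0.0, "yaw": 0.0, "claw": 1.0},
    {"dx": -0.438, "dy": 0.048, "dz": 0.0, "yaw": 0.0, "claw": 1.0},
    {"dx": -0.438, "dy": 0.048, "dz": 0.12, "yaw": 0.0, "claw": 1.0},
    {"dx": -0.438, "dy": 0.048, "dz": 0.22, "yaw": 0.0, "claw": 1.0},
    {"dx": -0.438, "dy": 0.048, "dz": 0.29, "yaw": 0.0, "claw": 1.0},
    {"dx": -0.438, "dy": 0.048, "dz": 0.325, "yaw": 0.0, "claw": 1.0},
    {"dx": -0.438, "dy": 0.048, "dz": 0.325, "yaw": 0.0, "claw": 1.0},
    {"dx": -0.438, "dy": 0.048, "dz": 0.325, "yaw": 0.0, "claw": -0.6},
    {"dx": -0.438, "dy": 0.048, "dz": 0.325, "yaw": 0.0, "claw": -0.6},
    {"dx": -0.438, "dy": 0.048, "dz": 0.325, "yaw": 0.0, "claw": -0.6},
    {"dx": -0.438, "dy": 0.048, "dz": 0.26, "yaw": 0.0, "claw": -0.6},
    {"dx": -0.438, "dy": 0.048, "dz": 0.14, "yaw": 0.0, "claw": -0.6},
    {"dx": -0.438, "dy": 0.048, "dz": 0.03, "yaw": 0.0, "claw": -0.6},
    {"dx": -0.438, "dy": 0.048, "dz": 0.0, "yaw": 0.0, "claw": -1.0},
    {"dx": -0.438, "dy": 0.048, "dz": 0.0, "yaw": 0.0, "claw": -1.0}
  ]
}}

```text
time: 26.48
tool_pos: [0.5785, -0.2588, 0.1986]
tool_rot: [0.001, 0.87, 0.493, 0.001]
contact_force: [0.1, -0.1, -0.9]
gripper_width: 0.999
grasp_force: 0.0
```

Run:
```python
from h import *
tins();plan(.454,-.138,.196,139.5);plan(.454,-.138,.196,59)
```

```text
tin side [ 0.4559 -0.1369] scene [ 0.452  -0.1397] mean [ 0.4539 -0.1383]
tin side [ 0.4094 -0.2321] scene None mean [ 0.4094 -0.2321]
tin side [ 0.5776 -0.2487] scene [ 0.5747 -0.2551] mean [ 0.5762 -0.2519]
n 3 4
to 0.454 -0.138 0.196: dx 0.0791 dy -0.3343 dz -0.0010 yaw -0.9364 (now [ 0.577  -0.2579  0.1949] hd 59.0)
to 0.454 -0.138 0.196: dx 0.0791 dy -0.3343 dz -0.0010 yaw 0.0003 (now [ 0.577  -0.2579  0.1949] hd 59.0)
```

>>> {"api": "send_rows", "payload": {
  "increments": [
    {"dx": 0.02, "dy": -0.1, "dz": 0.0, "yaw": 0.0, "claw": -1.0},
    {"dx": 0.05, "dy": -0.22, "dz": 0.0, "yaw": 0.0, "claw": -1.0},
    {"dx": 0.078, "dy": -0.334, "dz": 0.0, "yaw": 0.0, "claw": -1.0},
    {"dx": 0.078, "dy": -0.334, "dz": 0.0, "yaw": 0.0, "claw": -1.0},
    {"dx": 0.078, "dy": -0.334, "dz": 0.12, "yaw": 0.0, "claw": -1.0},
    {"dx": 0.078, "dy": -0.334, "dz": 0.23, "yaw": 0.0, "claw": -1.0},
    {"dx": 0.078, "dy": -0.334, "dz": 0.31, "yaw": 0.0, "claw": -1.0},
    {"dx": 0.078, "dy": -0.334, "dz": 0.338, "yaw": 0.0, "claw": -1.0},
    {"dx": 0.078, "dy": -0.334, "dz": 0.338, "yaw": 0.0, "claw": -1.0},
    {"dx": 0.078, "dy": -0.334, "dz": 0.338, "yaw": 0.0, "claw": 1.0},
    {"dx": 0.078, "dy": -0.334, "dz": 0.338, "yaw": 0.0, "claw": 1.0},
    {"dx": 0.078, "dy": -0.334, "dz": 0.338, "yaw": 0.0, "claw": 1.0},
    {"dx": 0.078, "dy": -0.334, "dz": 0.338, "yaw": 0.0, "claw": 1.0},
    {"dx": 0.078, "dy": -0.334, "dz": 0.27, "yaw": 0.0, "claw": 1.0},
    {"dx": 0.078, "dy": -0.334, "dz": 0.16, "yaw": 0.0, "claw": 1.0},
    {"dx": 0.078, "dy": -0.334, "dz": 0.05, "yaw": 0.0, "claw": 1.0},
    {"dx": 0.078, "dy": -0.334, "dz": 0.0, "yaw": 0.0, "claw": 1.0},
    {"dx": 0.078, "dy": -0.334, "dz": 0.0, "yaw": 0.0, "claw": 1.0},
    {"dx": 0.078, "dy": -0.334, "dz": 0.0, "yaw": 0.0, "claw": 1.0},
    {"dx": 0.078, "dy": -0.334, "dz": 0.0, "yaw": 0.0, "claw": 1.0}
  ]
}}

```text
time: 29.08
tool_pos: [0.4536, -0.1385, 0.1947]
tool_rot: [-0.002, 0.87, 0.493, -0.001]
contact_force: [0.1, -0.1, -3.6]
gripper_width: 0.639
grasp_force: 64.8
```

Run:
```python
from h import *
weigh();weigh();print(manip.state()["gripper_width"]);plan(*slot(.025,-.015),.196,139.5);plan(.547,-.308,.195,59)
```

```text
F [ 0.0162 -0.3441 -2.8372] [0.3258 0.2253 0.5334]
F [-0.0579  0.0521 -2.9014] [0.4837 0.5501 0.2828]
0.6390050346300222
to 0.567 0.215 0.196: dx 0.7238 dy -0.1719 dz 0.0027 yaw -0.9363 (now [ 0.4549 -0.1391  0.1974] hd 59.0)
to 0.547 -0.308 0.195: dx -0.1948 dy 0.3318 dz 0.0047 yaw 0.0004 (now [ 0.4549 -0.1391  0.1974] hd 59.0)
```

>>> {"api": "send_rows", "payload": {
  "increments": [
    {"dx": 0.1, "dy": -0.03, "dz": 0.0, "yaw": -0.12, "claw": 1.0},
    {"dx": 0.2, "dy": -0.06, "dz": 0.0, "yaw": -0.24, "claw": 1.0},
    {"dx": 0.3, "dy": -0.09, "dz": 0.0, "yaw": -0.36, "claw": 1.0},
    {"dx": 0.4, "dy": -0.11, "dz": 0.0, "yaw": -0.48, "claw": 1.0},
    {"dx": 0.5, "dy": -0.13, "dz": 0.0, "yaw": -0.6, "claw": 1.0},
    {"dx": 0.6, "dy": -0.15, "dz": 0.0, "yaw": -0.72, "claw": 1.0},
    {"dx": 0.68, "dy": -0.165, "dz": 0.0, "yaw": -0.84, "claw": 1.0},
    {"dx": 0.724, "dy": -0.172, "dz": 0.0, "yaw": -0.936, "claw": 1.0},
    {"dx": 0.724, "dy": -0.172, "dz": 0.0, "yaw": -0.936, "claw": 1.0},
    {"dx": 0.724, "dy": -0.172, "dz": 0.0, "yaw": -0.936, "claw": 1.0}
  ]
}}

```text
time: 30.92
tool_pos: [0.5671, 0.215, 0.1971]
tool_rot: [-0.0, 0.347, 0.938, -0.0]
contact_force: [0.4, 0.1, -3.6]
gripper_width: 0.641
grasp_force: 64.8
```

Run:
```python
from h import *
plan(*slot(.025,-.015),.05,139.5);weigh();a=manip.grab_frame("wrist");save("g",a)
```

```text
to 0.567 0.215 0.050: dx 0.0001 dy 0.0013 dz 0.2941 yaw -0.0015 (now [0.5671 0.215  0.1971] hd 139.4)
F [-0.0171 -0.0459 -3.0567] [0.502  0.4398 0.3454]
```

View pics/g.png

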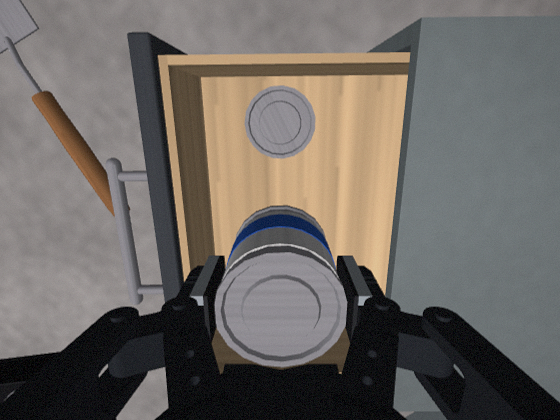

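The first tin stands upright in the drawer at (280,121), and the slot for this one is free.

>>> {"api": "send_rows", "payload": {
  "increments": [
    {"dx": 0.0, "dy": 0.0, "dz": 0.08, "yaw": 0.0, "claw": 1.0},
    {"dx": 0.0, "dy": 0.0, "dz": 0.16, "yaw": 0.0, "claw": 1.0},
    {"dx": 0.0, "dy": 0.0, "dz": 0.23, "yaw": 0.0, "claw": 1.0},
    {"dx": 0.0, "dy": 0.0, "dz": 0.27, "yaw": 0.0, "claw": 1.0},
    {"dx": 0.0, "dy": 0.0, "dz": 0.294, "yaw": 0.0, "claw": 1.0},
    {"dx": 0.0, "dy": 0.0, "dz": 0.294, "yaw": 0.0, "claw": 1.0},
    {"dx": 0.0, "dy": 0.0, "dz": 0.294, "yaw": 0.0, "claw": -0.6},
    {"dx": 0.0, "dy": 0.0, "dz": 0.294, "yaw": 0.0, "claw": -0.6},
    {"dx": 0.0, "dy": 0.0, "dz": 0.294, "yaw": 0.0, "claw": -0.6},
    {"dx": 0.0, "dy": 0.0, "dz": 0.25, "yaw": 0.0, "claw": -0.6},
    {"dx": 0.0, "dy": 0.0, "dz": 0.15, "yaw": 0.0, "claw": -0.6},
    {"dx": 0.0, "dy": 0.0, "dz": 0.05, "yaw": 0.0, "claw": -0.6},
    {"dx": 0.0, "dy": 0.0, "dz": 0.0, "yaw": 0.0, "claw": -1.0},
    {"dx": 0.0, "dy": 0.0, "dz": 0.0, "yaw": 0.0, "claw": -1.0}
  ]
}}

```text
time: 33.02
tool_pos: [0.569, 0.2159, 0.2005]
tool_rot: [0.002, 0.346, 0.938, 0.002]
contact_force: [0.1, 0.3, -0.5]
gripper_width: 1.0
grasp_force: 0.0
```

Run:
```python
from h import *
tins();plan(.4076,-.2323,.196,139.5);plan(.4076,-.2323,.196,59)
```

```text
tin side [ 0.4092 -0.232 ] scene [ 0.4057 -0.2322] mean [ 0.4075 -0.2321]
tin side [ 0.5776 -0.2486] scene [ 0.574  -0.2558] mean [ 0.5758 -0.2522]
n 2 4
to 0.408 -0.232 0.196: dx -0.3398 dy -0.8874 dz 0.0009 yaw -0.0004 (now [0.5668 0.2154 0.1961] hd 139.5)
to 0.408 -0.232 0.196: dx -0.3398 dy -0.8874 dz 0.0009 yaw 0.9363 (now [0.5668 0.2154 0.1961] hd 139.5)
```

Run:
```python
from h import *
a=manip.grab_frame("side");b=manip.grab_frame("scene");save("h",np.hstack([cv2.resize(a[100:350,200:420],(440,500)),cv2.resize(b[150:350,190:330],(350,500))]))
```

```text
(no output)
```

View pics/h.png

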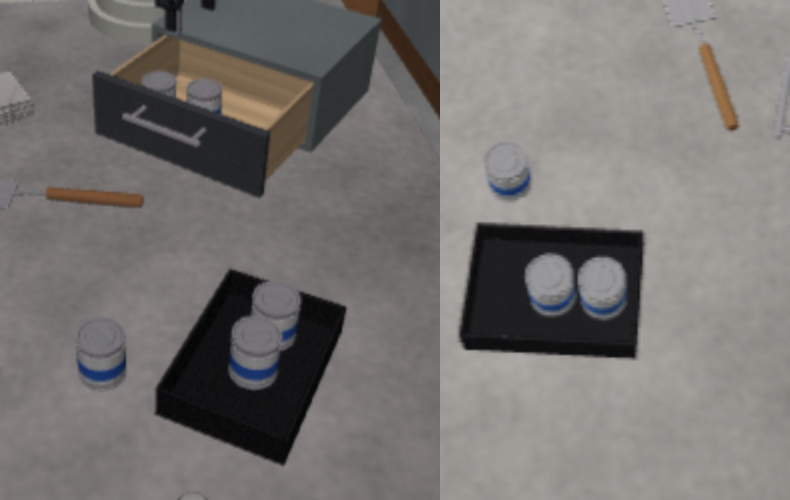

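Both empties stand in the crate, both full tins are in the drawer, and the last tin on the bench hasn't moved.

>>> {"api": "send_rows", "payload": {
  "increments": [
    {"dx": -0.34, "dy": -0.887, "dz": 0.0, "yaw": 0.0, "claw": -1.0},
    {"dx": -0.34, "dy": -0.887, "dz": 0.0, "yaw": 0.0, "claw": -1.0},
    {"dx": -0.34, "dy": -0.887, "dz": 0.0, "yaw": 0.0, "claw": -1.0},
    {"dx": -0.34, "dy": -0.887, "dz": 0.0, "yaw": 0.0, "claw": -1.0},
    {"dx": -0.34, "dy": -0.887, "dz": 0.0, "yaw": 0.0, "claw": -1.0},
    {"dx": -0.34, "dy": -0.887, "dz": 0.0, "yaw": 0.0, "claw": -1.0},
    {"dx": -0.34, "dy": -0.887, "dz": 0.0, "yaw": 0.0, "claw": -1.0},
    {"dx": -0.34, "dy": -0.887, "dz": 0.0, "yaw": 0.0, "claw": -1.0},
    {"dx": -0.34, "dy": -0.887, "dz": 0.0, "yaw": 0.0, "claw": -1.0},
    {"dx": -0.34, "dy": -0.887, "dz": 0.0, "yaw": 0.0, "claw": -1.0}
  ]
}}

```text
time: 34.48
tool_pos: [0.408, -0.2313, 0.1959]
tool_rot: [-0.001, 0.346, 0.938, 0.001]
contact_force: [0.1, 0.5, 0.3]
gripper_width: 1.003
grasp_force: 0.0
```

Run:
```python
from h import *
tins();weigh();plan(.4076,-.2323,.026,139.5)
```

```text
tin side [ 0.4098 -0.232 ] scene [ 0.4055 -0.2314] mean [ 0.4076 -0.2317]
tin side [ 0.5777 -0.2485] scene [ 0.5747 -0.2551] mean [ 0.5762 -0.2518]
n 2 4
F [0.2133 0.4192 0.1189] [0.3921 0.5051 0.4664]
to 0.408 -0.232 0.026: dx 0.0006 dy -0.0026 dz 0.3427 yaw 0.0004 (now [ 0.4087 -0.2315  0.1973] hd 139.5)
```

>>> {"api": "send_rows", "payload": {
  "increments": [
    {"dx": 0.0, "dy": -0.003, "dz": 0.12, "yaw": 0.0, "claw": -1.0},
    {"dx": 0.0, "dy": -0.003, "dz": 0.23, "yaw": 0.0, "claw": -1.0},
    {"dx": 0.0, "dy": -0.003, "dz": 0.31, "yaw": 0.0, "claw": -1.0},
    {"dx": 0.0, "dy": -0.003, "dz": 0.34, "yaw": 0.0, "claw": -1.0},
    {"dx": 0.0, "dy": -0.003, "dz": 0.34, "yaw": 0.0, "claw": -1.0},
    {"dx": 0.0, "dy": -0.003, "dz": 0.34, "yaw": 0.0, "claw": 1.0},
    {"dx": 0.0, "dy": -0.003, "dz": 0.34, "yaw": 0.0, "claw": 1.0},
    {"dx": 0.0, "dy": -0.003, "dz": 0.34, "yaw": 0.0, "claw": 1.0},
    {"dx": 0.0, "dy": -0.003, "dz": 0.34, "yaw": 0.0, "claw": 1.0},
    {"dx": 0.0, "dy": -0.003, "dz": 0.28, "yaw": 0.0, "claw": 1.0},
    {"dx": 0.0, "dy": -0.003, "dz": 0.17, "yaw": 0.0, "claw": 1.0},
    {"dx": 0.0, "dy": -0.003, "dz": 0.06, "yaw": 0.0, "claw": 1.0},
    {"dx": 0.0, "dy": -0.003, "dz": 0.0, "yaw": 0.0, "claw": 1.0},
    {"dx": 0.0, "dy": -0.003, "dz": 0.0, "yaw": 0.0, "claw": 1.0},
    {"dx": 0.0, "dy": -0.003, "dz": 0.0, "yaw": 0.0, "claw": 1.0},
    {"dx": 0.0, "dy": -0.003, "dz": 0.0, "yaw": 0.0, "claw": 1.0}
  ]
}}

```text
time: 36.88
tool_pos: [0.4063, -0.2323, 0.1945]
tool_rot: [-0.002, 0.346, 0.938, 0.001]
contact_force: [0.4, -0.1, -4.0]
gripper_width: 0.639
grasp_force: 64.4
```

Run:
```python
from h import *
weigh();weigh();print(manip.state()["gripper_width"]);plan(*slot(-.055,-.015),.196,139.5);plan(.547,-.308,.195,59)
```

```text
F [ 0.1191  0.1429 -2.4005] [0.6314 0.4997 0.903 ]
F [-0.092   0.5654 -2.986 ] [0.4202 0.5512 0.6909]
0.6370142559251308
to 0.628 0.164 0.196: dx 0.1799 dy 0.8905 dz 0.0027 yaw -0.0003 (now [ 0.4075 -0.2332  0.1974] hd 139.5)
to 0.547 -0.308 0.195: dx -0.3093 dy 0.0676 dz 0.0048 yaw 0.9364 (now [ 0.4075 -0.2332  0.1974] hd 139.5)
```

Full. It goes to the drawer's right-hand slot.

>>> {"api": "send_rows", "payload": {
  "increments": [
    {"dx": 0.02, "dy": 0.09, "dz": 0.0, "yaw": 0.0, "claw": 1.0},
    {"dx": 0.04, "dy": 0.2, "dz": 0.0, "yaw": 0.0, "claw": 1.0},
    {"dx": 0.06, "dy": 0.31, "dz": 0.0, "yaw": 0.0, "claw": 1.0},
    {"dx": 0.08, "dy": 0.42, "dz": 0.0, "yaw": 0.0, "claw": 1.0},
    {"dx": 0.1, "dy": 0.53, "dz": 0.0, "yaw": 0.0, "claw": 1.0},
    {"dx": 0.13, "dy": 0.64, "dz": 0.0, "yaw": 0.0, "claw": 1.0},
    {"dx": 0.15, "dy": 0.75, "dz": 0.0, "yaw": 0.0, "claw": 1.0},
    {"dx": 0.17, "dy": 0.84, "dz": 0.0, "yaw": 0.0, "claw": 1.0},
    {"dx": 0.18, "dy": 0.89, "dz": 0.0, "yaw": 0.0, "claw": 1.0},
    {"dx": 0.18, "dy": 0.89, "dz": 0.0, "yaw": 0.0, "claw": 1.0},
    {"dx": 0.18, "dy": 0.89, "dz": 0.0, "yaw": 0.0, "claw": 1.0},
    {"dx": 0.18, "dy": 0.89, "dz": 0.0, "yaw": 0.0, "claw": 1.0}
  ]
}}

```text
time: 38.98
tool_pos: [0.6279, 0.1626, 0.1973]
tool_rot: [-0.0, 0.347, 0.938, -0.0]
contact_force: [-0.2, -0.7, -3.3]
gripper_width: 0.636
grasp_force: 65.1
```

Run:
```python
from h import *
weigh();plan(*slot(-.055,-.015),.05,139.5)
```

```text
F [ 0.2552 -0.1609 -3.0024] [0.5947 0.4051 0.5682]
to 0.628 0.164 0.050: dx 0.0002 dy 0.0011 dz 0.2949 yaw -0.0007 (now [0.6281 0.1632 0.1974] hd 139.4)
```

>>> {"api": "send_rows", "payload": {
  "increments": [
    {"dx": 0.0, "dy": 0.0, "dz": 0.08, "yaw": 0.0, "claw": 1.0},
    {"dx": 0.0, "dy": 0.0, "dz": 0.16, "yaw": 0.0, "claw": 1.0},
    {"dx": 0.0, "dy": 0.0, "dz": 0.23, "yaw": 0.0, "claw": 1.0},
    {"dx": 0.0, "dy": 0.0, "dz": 0.27, "yaw": 0.0, "claw": 1.0},
    {"dx": 0.0, "dy": 0.0, "dz": 0.294, "yaw": 0.0, "claw": 1.0},
    {"dx": 0.0, "dy": 0.0, "dz": 0.294, "yaw": 0.0, "claw": 1.0},
    {"dx": 0.0, "dy": 0.0, "dz": 0.294, "yaw": 0.0, "claw": -0.6},
    {"dx": 0.0, "dy": 0.0, "dz": 0.294, "yaw": 0.0, "claw": -0.6},
    {"dx": 0.0, "dy": 0.0, "dz": 0.294, "yaw": 0.0, "claw": -0.6},
    {"dx": 0.0, "dy": 0.0, "dz": 0.25, "yaw": 0.0, "claw": -0.6},
    {"dx": 0.0, "dy": 0.0, "dz": 0.15, "yaw": 0.0, "claw": -0.6},
    {"dx": 0.0, "dy": 0.0, "dz": 0.05, "yaw": 0.0, "claw": -0.6},
    {"dx": 0.0, "dy": 0.0, "dz": 0.0, "yaw": 0.0, "claw": 0.44},
    {"dx": 0.0, "dy": 0.0, "dz": 0.0, "yaw": 0.0, "claw": 0.44},
    {"dx": 0.0, "dy": 0.0, "dz": 0.0, "yaw": 0.0, "claw": 0.44}
  ]
}}

```text
time: 41.15
tool_pos: [0.6275, 0.1634, 0.1964]
tool_rot: [-0.001, 0.346, 0.938, -0.0]
contact_force: [0.3, -0.6, -1.7]
gripper_width: 0.278
grasp_force: 0.0
```

Run:
```python
from h import *
plan(.5008,.0982,.196,139.5)
a=manip.grab_frame("wrist");b=manip.grab_frame("scene");s=manip.grab_frame("side");save("i",np.hstack([cv2.resize(s[80:340,200:420],(440,520)),cv2.resize(b[150:350,200:340],(350,500)) if 0 else cv2.resize(a,(350,520))]))
```

```text
to 0.501 0.098 0.196: dx 0.1079 dy -0.2638 dz 0.0013 yaw -0.0003 (now [0.6275 0.1634 0.1964] hd 139.5)
```

View pics/i.png

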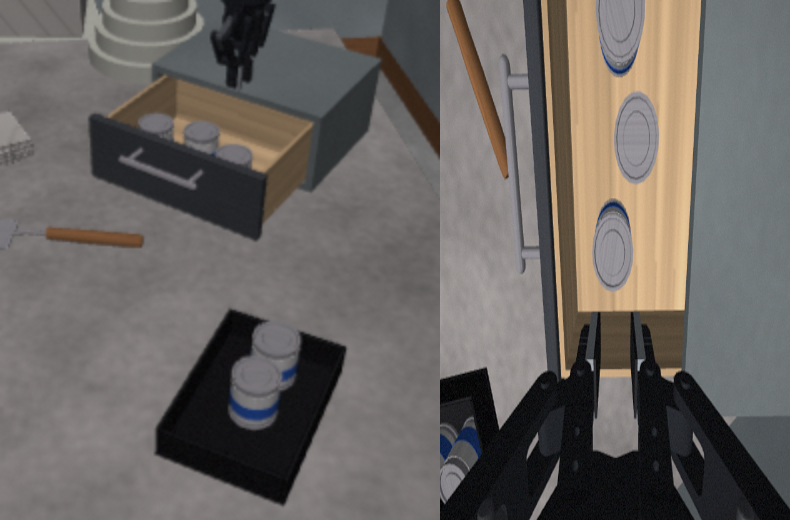

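Run:
```python
from h import *
for u in[(288,20),(313.6,110.7),(275,202)]:
    p=wcast(u,.084)[:2];print(p,(p-D)@e,(p-D)@l)
A=wcast(((505-440)/.625,62/1.238),.096)[:2];B=wcast(((521-440)/.625,268/1.238),.096)[:2];M=(A+B)/2;print(M,(M-H)@e,(M-H)@l,np.degrees(np.arctan2(*(A-B)[::-1])))
```

```text
[0.526  0.2563] -0.010615233002178676 0.08308331829331793
[0.5858 0.2316] 0.009170228265488503 0.02146426060460748
[0.6218 0.1612] -0.021215997030602306 -0.05156030089340406
[0.5054 0.1058] 0.008752149589229999 0.0014416708026451334 139.47227051593933
```

>>> {"api": "send_rows", "payload": {
  "increments": [
    {"dx": 0.05, "dy": -0.1, "dz": 0.0, "yaw": 0.0, "claw": 0.44},
    {"dx": 0.1, "dy": -0.2, "dz": 0.0, "yaw": 0.0, "claw": 0.44},
    {"dx": 0.11, "dy": -0.25, "dz": 0.0, "yaw": 0.0, "claw": 0.44},
    {"dx": 0.11, "dy": -0.25, "dz": 0.0, "yaw": 0.0, "claw": 0.44},
    {"dx": 0.11, "dy": -0.25, "dz": 0.0, "yaw": 0.0, "claw": 0.44},
    {"dx": 0.11, "dy": -0.25, "dz": 0.0, "yaw": 0.0, "claw": 0.44}
  ]
}}

```text
time: 42.05
tool_pos: [0.5059, 0.1047, 0.1972]
tool_rot: [-0.0, 0.346, 0.938, 0.0]
contact_force: [0.5, 0.2, 0.0]
gripper_width: 0.283
grasp_force: 0.0
```

Run:
```python
from h import *
a=manip.grab_frame("wrist");save("j",a);plan(.5045,.1047,.078,139.5)
```

```text
to 0.504 0.105 0.078: dx 0.0020 dy -0.0016 dz 0.2383 yaw 0.0000 (now [0.5058 0.1047 0.1971] hd 139.5)
```

View pics/j.png

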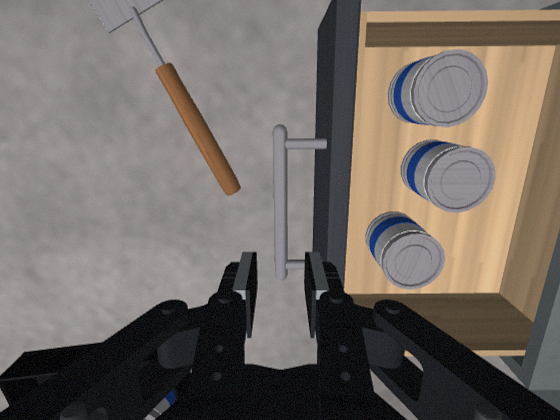

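The bar lies at column 280, centred between the fingers, and all three tins stand in the drawer. I'll grip it and push it home slowly.

>>> {"api": "send_rows", "payload": {
  "increments": [
    {"dx": 0.0, "dy": 0.0, "dz": 0.08, "yaw": 0.0, "claw": 0.44},
    {"dx": 0.0, "dy": 0.0, "dz": 0.16, "yaw": 0.0, "claw": 0.44},
    {"dx": 0.0, "dy": 0.0, "dz": 0.22, "yaw": 0.0, "claw": 0.44},
    {"dx": 0.0, "dy": 0.0, "dz": 0.238, "yaw": 0.0, "claw": 0.44},
    {"dx": 0.0, "dy": 0.0, "dz": 0.238, "yaw": 0.0, "claw": 0.44},
    {"dx": 0.0, "dy": 0.0, "dz": 0.238, "yaw": 0.0, "claw": 0.7},
    {"dx": 0.0, "dy": 0.0, "dz": 0.238, "yaw": 0.0, "claw": 0.75},
    {"dx": 0.0, "dy": 0.0, "dz": 0.238, "yaw": 0.0, "claw": 1.0},
    {"dx": 0.0, "dy": 0.0, "dz": 0.238, "yaw": 0.0, "claw": 1.0},
    {"dx": 0.0, "dy": 0.0, "dz": 0.238, "yaw": 0.0, "claw": 1.0}
  ]
}}

```text
time: 43.35
tool_pos: [0.506, 0.1043, 0.0794]
tool_rot: [0.001, 0.346, 0.938, 0.0]
contact_force: [0.4, 0.9, 5.6]
gripper_width: 0.109
grasp_force: 58.7
```

>>> {"api": "send_rows", "payload": {
  "increments": [
    {"dx": 0.0, "dy": 0.005, "dz": 0.0, "yaw": 0.0, "claw": 1.0},
    {"dx": 0.0, "dy": 0.015, "dz": 0.0, "yaw": 0.0, "claw": 1.0},
    {"dx": 0.0, "dy": 0.03, "dz": 0.0, "yaw": 0.0, "claw": 1.0},
    {"dx": 0.0, "dy": 0.045, "dz": 0.0, "yaw": 0.0, "claw": 1.0},
    {"dx": 0.0, "dy": 0.06, "dz": 0.0, "yaw": 0.0, "claw": 1.0},
    {"dx": 0.0, "dy": 0.075, "dz": 0.0, "yaw": 0.0, "claw": 1.0},
    {"dx": 0.0, "dy": 0.09, "dz": 0.0, "yaw": 0.0, "claw": 1.0},
    {"dx": 0.0, "dy": 0.105, "dz": 0.0, "yaw": 0.0, "claw": 1.0},
    {"dx": 0.0, "dy": 0.12, "dz": 0.0, "yaw": 0.0, "claw": 1.0},
    {"dx": 0.0, "dy": 0.135, "dz": 0.0, "yaw": 0.0, "claw": 1.0},
    {"dx": 0.0, "dy": 0.15, "dz": 0.0, "yaw": 0.0, "claw": 1.0},
    {"dx": 0.0, "dy": 0.165, "dz": 0.0, "yaw": 0.0, "claw": 1.0},
    {"dx": 0.0, "dy": 0.18, "dz": 0.0, "yaw": 0.0, "claw": 1.0},
    {"dx": 0.0, "dy": 0.195, "dz": 0.0, "yaw": 0.0, "claw": 1.0},
    {"dx": 0.0, "dy": 0.21, "dz": 0.0, "yaw": 0.0, "claw": 1.0},
    {"dx": 0.0, "dy": 0.225, "dz": 0.0, "yaw": 0.0, "claw": 1.0},
    {"dx": 0.0, "dy": 0.235, "dz": 0.0, "yaw": 0.0, "claw": 1.0},
    {"dx": 0.0, "dy": 0.24, "dz": 0.0, "yaw": 0.0, "claw": 1.0},
    {"dx": 0.0, "dy": 0.24, "dz": 0.0, "yaw": 0.0, "claw": 1.0}
  ]
}}

```text
time: 45.72
tool_pos: [0.5834, 0.1965, 0.0794]
tool_rot: [-0.0, 0.346, 0.938, 0.001]
contact_force: [-1.9, 3.0, 6.0]
gripper_width: 0.105
grasp_force: 58.9
```

>>> {"api": "send_rows", "payload": {
  "increments": [
    {"dx": 0.0, "dy": 0.01, "dz": 0.0, "yaw": 0.0, "claw": 1.0},
    {"dx": 0.0, "dy": 0.02, "dz": 0.0, "yaw": 0.0, "claw": 1.0},
    {"dx": 0.0, "dy": 0.03, "dz": 0.0, "yaw": 0.0, "claw": 1.0},
    {"dx": 0.0, "dy": 0.04, "dz": 0.0, "yaw": 0.0, "claw": 1.0},
    {"dx": 0.0, "dy": 0.045, "dz": 0.0, "yaw": 0.0, "claw": 1.0},
    {"dx": 0.0, "dy": 0.05, "dz": 0.0, "yaw": 0.0, "claw": 1.0},
    {"dx": 0.0, "dy": 0.05, "dz": 0.0, "yaw": 0.0, "claw": 1.0}
  ]
}}

```text
time: 46.6
tool_pos: [0.5995, 0.2156, 0.0795]
tool_rot: [-0.0, 0.346, 0.938, 0.001]
contact_force: [-1.9, 2.5, 5.8]
gripper_width: 0.1
grasp_force: 59.0
```

>>> {"api": "send_rows", "payload": {
  "increments": [
    {"dx": 0.0, "dy": 0.004, "dz": 0.0, "yaw": 0.0, "claw": 1.0},
    {"dx": 0.0, "dy": 0.008, "dz": 0.0, "yaw": 0.0, "claw": 1.0},
    {"dx": 0.0, "dy": 0.008, "dz": 0.0, "yaw": 0.0, "claw": 1.0}
  ]
}}

```text
time: 46.98
tool_pos: [0.602, 0.2185, 0.0795]
tool_rot: [-0.0, 0.346, 0.938, 0.001]
contact_force: [-3.1, 1.3, 6.6]
gripper_width: 0.102
grasp_force: 59.0
```

>>> {"api": "send_rows", "payload": {
  "increments": [
    {"dx": 0.0, "dy": 0.004, "dz": 0.0, "yaw": 0.0, "claw": 1.0},
    {"dx": 0.0, "dy": 0.008, "dz": 0.0, "yaw": 0.0, "claw": 1.0},
    {"dx": 0.0, "dy": 0.008, "dz": 0.0, "yaw": 0.0, "claw": 1.0}
  ]
}}

```text
time: 47.35
tool_pos: [0.6045, 0.2216, 0.0795]
tool_rot: [-0.0, 0.346, 0.938, 0.001]
contact_force: [-2.6, 1.9, 7.5]
gripper_width: 0.106
grasp_force: 59.0
```

>>> {"api": "send_rows", "payload": {
  "increments": [
    {"dx": 0.0, "dy": 0.004, "dz": 0.0, "yaw": 0.0, "claw": 1.0},
    {"dx": 0.0, "dy": 0.008, "dz": 0.0, "yaw": 0.0, "claw": 1.0},
    {"dx": 0.0, "dy": 0.008, "dz": 0.0, "yaw": 0.0, "claw": 1.0}
  ]
}}

```text
time: 47.72
tool_pos: [0.6066, 0.2241, 0.0794]
tool_rot: [-0.001, 0.346, 0.938, -0.0]
contact_force: [-5.1, 0.8, 8.4]
gripper_width: 0.104
grasp_force: 59.2
```

>>> {"api": "send_rows", "payload": {
  "increments": [
    {"dx": 0.0, "dy": 0.004, "dz": 0.0, "yaw": 0.0, "claw": 1.0},
    {"dx": 0.0, "dy": 0.008, "dz": 0.0, "yaw": 0.0, "claw": 1.0},
    {"dx": 0.0, "dy": 0.008, "dz": 0.0, "yaw": 0.0, "claw": 1.0}
  ]
}}

```text
time: 48.1
tool_pos: [0.6066, 0.2242, 0.0793]
tool_rot: [-0.003, 0.346, 0.938, -0.005]
contact_force: [-15.8, -9.4, 16.1]
gripper_width: 0.108
grasp_force: 60.3
```

>>> {"api": "send_rows", "payload": {
  "increments": [
    {"dx": 0.0, "dy": -0.005, "dz": 0.0, "yaw": 0.0, "claw": 1.0},
    {"dx": 0.0, "dy": -0.005, "dz": 0.0, "yaw": 0.0, "claw": 0.44},
    {"dx": 0.0, "dy": -0.005, "dz": 0.0, "yaw": 0.0, "claw": 0.44},
    {"dx": 0.0, "dy": -0.005, "dz": 0.0, "yaw": 0.0, "claw": 0.44},
    {"dx": 0.0, "dy": -0.005, "dz": 0.0, "yaw": 0.0, "claw": 0.44},
    {"dx": 0.0, "dy": -0.005, "dz": -0.1, "yaw": 0.0, "claw": 0.44},
    {"dx": 0.0, "dy": -0.005, "dz": -0.2, "yaw": 0.0, "claw": 0.44},
    {"dx": 0.0, "dy": -0.005, "dz": -0.24, "yaw": 0.0, "claw": 0.44},
    {"dx": 0.0, "dy": -0.005, "dz": -0.24, "yaw": 0.0, "claw": 0.44},
    {"dx": 0.0, "dy": -0.005, "dz": -0.24, "yaw": 0.0, "claw": 0.44}
  ]
}}

```text
time: 49.35
tool_pos: [0.6069, 0.2244, 0.1953]
tool_rot: [-0.002, 0.346, 0.938, -0.001]
contact_force: [0.2, 0.7, -0.6]
gripper_width: 0.28
grasp_force: 0.0
```

Run:
```python
from h import *
print(pose()[1]);a=manip.grab_frame("wrist");s=manip.grab_frame("side");save("k",np.hstack([a,cv2.resize(s[80:340,220:400],(238,420))]))
tins()
```

```text
[0.6069 0.2244 0.1953]
tin side [ 0.5777 -0.2485] scene [ 0.5745 -0.2551] mean [ 0.5761 -0.2518]
n 1 2
```

View pics/k.png

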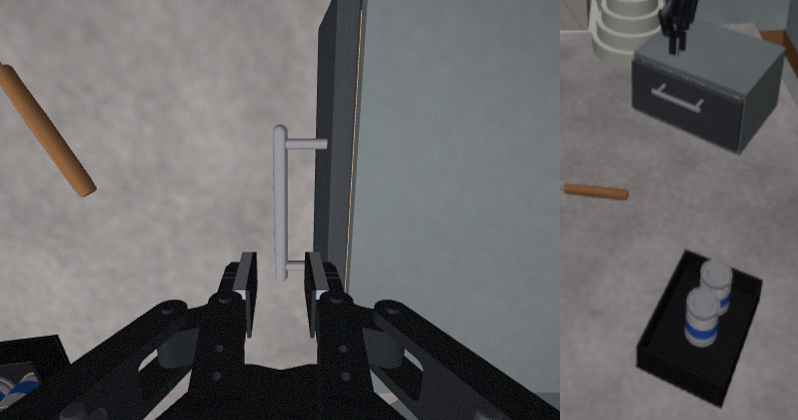

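The drawer is against its stop: under about 18 N it didn't move any further. The handle is where a shut drawer should have it, the gripper is clear, and both empties are in the crate. Handing in.

```bash
python3 -c "
from plant import manip
print(manip.job_done())"
```

```text
the job is handed in; nothing more can be done
None
```

I handed the job in at about 50 s on the robot's clock (the hand-in call gave no verdict): the three full tins stood upright in the drawer when last seen before it was pushed home against its stop, the two empty ones are in the scrap crate, and the arm never went near the tiles, finial or knife.

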